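# Clear the spare couplers into the case and latch it

### The job

Gather the white network couplers that lie about the desk onto the metal sorting tray with the ones already there; once all are on it, lift the tray by its handle, tip it over the open grey case so that they slide in, and set the tray back level on its rubber mat. Any coupler that misses goes into the case too. With all of them inside, shut the lid, then swing the latch bar over it until it rests in its catch, and leave the other things on the desk where they are.

Things in the scene. Friction and masses are not known exactly. Their poses are not given: they have to be found in the camera images.
- c1_mid (a point): a white network coupler: a plain solid block 32 x 22 x 20 mm (x, y, z), 18 g, a small dark socket in each 22 x 20 mm end. This point is its centre; x runs along its 32 mm length, z is up as it lies at the start. It starts loose on the desk (three or all four of c1 to c4 are present).
- c2_mid (a point): a white network coupler: a plain solid block 32 x 22 x 20 mm (x, y, z), 18 g, a small dark socket in each 22 x 20 mm end. This point is its centre; x runs along its 32 mm length, z is up as it lies at the start. It starts loose on the desk (three or all four of c1 to c4 are present).
- c3_mid (a point): a white network coupler: a plain solid block 32 x 22 x 20 mm (x, y, z), 18 g, a small dark socket in each 22 x 20 mm end. This point is its centre; x runs along its 32 mm length, z is up as it lies at the start. It starts loose on the desk (three or all four of c1 to c4 are present).
- c4_mid (a point): a white network coupler: a plain solid block 32 x 22 x 20 mm (x, y, z), 18 g, a small dark socket in each 22 x 20 mm end. This point is its centre; x runs along its 32 mm length, z is up as it lies at the start. It starts loose on the desk (three or all four of c1 to c4 are present).
- c5_mid (a point): a white network coupler: a plain solid block 32 x 22 x 20 mm (x, y, z), 18 g, a small dark socket in each 22 x 20 mm end. This point is its centre; x runs along its 32 mm length, z is up as it lies at the start. It starts in the tray (one or both of c5 and c6 are present).
- c6_mid (a point): a white network coupler: a plain solid block 32 x 22 x 20 mm (x, y, z), 18 g, a small dark socket in each 22 x 20 mm end. This point is its centre; x runs along its 32 mm length, z is up as it lies at the start. It starts in the tray (one or both of c5 and c6 are present).
- tray_in (a point): the sorting tray, loose, aluminium, about 0.2 kg: outside 170 mm (x) x 120 mm (y), floor 4 mm thick, walls 4 mm thick and 22 mm high on both long sides and the back (-x) end; the front (+x) end is open, the mouth. The polished floor is slippery: couplers start to slide at 15 to 21 degrees of tilt and run off at 40. This point: middle of its floor, top face; x points to the mouth, z up.
- tray_grip (a point): where to hold the tray's handle, an upright square black post, 18 x 18 mm, at the middle of the tray's back end; its top is 78 mm above the tray's underside. This point is on the post's axis, 76 mm behind the tray's middle, 60 mm above the tray's underside (56 mm above tray_in); axes as tray_in.
- tray_mouth (a point): the middle of the tray floor's edge at the open mouth, top face; axes as tray_in, 85 mm from it along x.
- mat: the dark rubber mat on which the tray starts and belongs, fixed: 250 mm (its x) x 190 mm (its y) x 3 mm; origin at the centre of its underside, on the desk.
- case_in (a point): the grey metal storage case, fixed: an open-topped box, outside 150 mm (x, front to back) x 180 mm (y), 70 mm high, walls and floor 5 mm. This point: centre of its inner floor, 5 mm above the desk; x points to the hinged back, away from the tray. A steel post stands outside each y-end at x = 0, reaching to 122 mm from the middle: at +y the latch's pivot, 80 mm high, at -y the catch, 101 mm high.
- lid (a joint): the case's lid, a flat grey plate 150 x 180 x 6 mm with a tab 12 mm long and 50 mm wide at the middle of its front edge, hinged along the case's back rim; 0 = shut flat on the case, 1.57 = upright; starts wide open. A stiff hinge keeps it where it is left; a push of about 2 N near its front edge shuts it.
- lid_edge (a point): the middle of the lid's front edge (without the tab), on its upper (outer) face, 150 mm from the hinge line.
- lid_hinge (a point): the hinge line of the lid, its middle, at the lower face of the shut lid, 70.5 mm above the desk on the case's back rim; the axes turn with the lid: -x runs along the lid to its front edge, y along the hinge line, z out of the lid's upper face.
- latch (a joint): the latch, a flat steel bar 14 mm wide, 8 mm thick, 217 mm long, that swings level about a pin on the post at the case's +y end, its underside 81.5 mm above the desk, just above the shut lid. 0 = closed: across the lid along the case's -y, its end against the back of the hooked catch; 1.57 = pointing along the case's +x. Starts open; about 1 N at its knob moves it; it stays where it is left.
- latch_knob (a point): the middle of the free height of the black knob that stands on the latch bar, 108 mm from the pivot pin: round, 16 mm across, upright, its top 117.5 mm above the desk, 28 mm free above the bar; this point is 102.5 mm above the desk.
- latch_pivot (a point): the latch's pivot pin, at the height of the bar's underside.
- phone: a black smartphone lying flat, 75 x 156 x 9 mm; not part of the job, leave it alone; origin at the centre of its underside.
- handset: a black cordless handset lying flat, 50 x 150 x 24 mm; not part of the job, leave it alone; origin at the centre of its underside.
- screwdriver: a screwdriver lying on the desk; not part of the job, leave it alone; origin at the centre of its underside.
- mug: a white mug, 80 mm wide, 95 mm high; not part of the job, leave it alone; origin at the centre of its underside.
- tape: a roll of grey tape lying flat, 90 mm across, 19 mm high; not part of the job, leave it alone; origin at the centre of its underside.
- adapter: a white plug-in power supply, 48 x 65 x 36 mm; not part of the job, leave it alone; origin at the centre of its underside.

How it is judged:
By the outcome, as a careful person would: the job done as asked, in the order asked, and still so for the second after the job is handed in, with the robot touching nothing.
Of c1, c2, c3, c4 only 3 to 4 are there at a start; the rules pass over those that are not, and their reading is None.
Of c5, c6 only 1 to 2 are there at a start; the rules pass over those that are not, and their reading is None.
At some moment in a run one of c1, c2, c3, c4 may be knocked a few centimetres aside while the robot is not near it.
It also fails if it takes over 200 s, if anything falls off the work surface, if the arm or the gripper's body presses on something with over 40 N, if the wrist force passes 120 N, or if a joint passes its speed limit or range.

### The arm

A 7-joint arm with a two-finger parallel gripper is mounted at the origin on the work surface. World frame = base frame: x ahead of the robot, y to its left, z up, the work surface at z = 0. Lengths are in m, angles in degrees, forces in N, time in s.
With the tool pointing down it reaches from about 0.35 to 0.9 m from the base axis. Payload 8.1 kg.
Tool frame: the origin (TCP) lies midway between the tips of the shut fingers; the grasp point (between the pads) lies 19 mm behind it; z points along the fingers, y is the line along which they close (so a half turn about z gives the same grasp; the last joint's range is limited). The gripper opens to 85 mm and grips with 20 to 120 N. Pads are 22 mm wide; open, the fingers measure 114 mm over their backs; the gripper's body (76 mm by 85 mm) begins 54 mm behind the grasp point. The pads swing forward as they close: fully open they stand 13 mm farther back than shut.
Start: joints at [-80.879, 24.895, 1.432, 90.138, -0.665, 64.973, -4.303], TCP at [0.162, 0.604, 0.231] pointing down, gripper open.
Joint ranges: [-149.89, 149.89], [-25.12, 119.58], [-72.63, 75.52], [4.76, 147.25], [-75.54, 255.54], [6.69, 114.76], [-157.13, 157.13]. Speed limits (degrees/s): [127.2, 127.2, 172.46, 172.46, 180, 180, 180].

### API

Orientations are given as a 3x3 rotation matrix whose columns are the frame's x, y, z axes.
In Python, from cell import monitor, vision, ctrl gives the robot as it stands. The module is installed in compiled form; this text tells all that it offers.
- The arm moves only by the tool arm_command, never from a script. Its argument "commands" is a list of rows, each an object with "slide": the shift along the tool's x, y, z in m, a list of three; "turn": the turn about the tool's z in rad. A call has 1 to 20 rows; each row is the pose to reach, as a shift and turn from the pose commanded when the call began, along the tool's axes at that moment; what a row does not reach only later rows make up. A row lasts 1/10 s, in which the tool goes at most 50 mm and 8.59 degrees, less where a joint would pass 70% of its speed; a pose out of reach is approached as far as the arm can. A call with a gripper value outside its range is refused whole. "jaw" is the gripper command: -1 is shut, 1 is fully open, values between are in proportion, set as the call begins (left out, the last holds). The fingers move at their own pace and stop on an object; the grip force is fixed at half the most. Time passes only in rows, so rows that repeat a pose let the fingers close. It gives the time, the measured TCP pose, the force, the opening and the grip force at its end, in the units of the state.
- monitor.sense(): the state, without advancing time (a new reading comes with each control period).
- vision.camera(name): name is "side" or "top" or "wrist"; returns a dict with "color" (400x640x3 uint8, red, green, blue), "K" (3x3 intrinsics, pixels), "rvec" (rotation vector, rad) and "tvec" (3), from world to camera coordinates, as OpenCV has them. Camera axes: x right, y down, z forward; pixel columns grow to the right and rows downward; lengths in m; the calibration is good to about 2 mm. The wrist camera is an equidistant fisheye: a pixel r from the principal point sees the ray r / f radians off the axis. A picture is of the moment at which its call begins. There is no depth.
- ctrl.hand_in(): hands the job in; it is judged then, once.
The state is a dict: "clock": time; "joints": joint angles; "joint_velocities": joint speeds; "effort": joint torques, N m; "ee_pos": TCP position; "ee_rot": TCP orientation; "ft_force": force on the tool from outside, world axes, zero at the start; "wrist_torque": the same for the moment, N m; "opening": finger opening in m; "grasp_force": force on a finger pad.
Only numpy, scipy, OpenCV 4.12 (cv2) and the standard library are available. Lean on these libraries where they do the work, as an engineer would, in place of code of your own. Each camera call takes 0.05 s, during which the arm holds its last target. There are 200 camera calls.

## Working session

There is one attempt and no reset: what is moved stays moved. The work goes in short steps, Python scripts to look and compute and a tool call to move; the robot and the scene stay as the last step left them, time stands still between calls to the robot, and variables do not carry over. Pictures are saved under pics/ and viewed, at most 14 in all, crops included, and the job is handed in when it is done.

Besides the shell and the picture viewer there is one more tool, called after ">>>" by a JSON object that holds its "name" and its "arguments". arm_command: Moves the arm, as the interface text tells. Its arguments: {"type":"object","properties":{"commands":{"type":"array","items":{"type":"object","properties":{"slide":{"type":"array","items":{"type":"number"}},"turn":{"type":"number"}}}},"jaw":{"type":"number"}},"required":["commands"]}

```bash
mkdir -p pics; cat > h.py <<'E'
import numpy as np, cv2
from cell import monitor, vision, ctrl
def shot(name,fn=None):
    c=vision.camera(name)
    if fn: cv2.imwrite('pics/'+fn,c['color'][:,:,::-1])
    return c
def ray(c,u,v,fish=False):
    K=np.array(c['K']);R=cv2.Rodrigues(np.array(c['rvec'],float))[0];t=np.array(c['tvec'],float).ravel()
    x=(u-K[0,2])/K[0,0];y=(v-K[1,2])/K[1,1]
    if fish:
        r=np.hypot(x,y);d=np.array([x/r*np.sin(r),y/r*np.sin(r),np.cos(r)]) if r>1e-9 else np.array([0,0,1.])
    else: d=np.array([x,y,1.])
    return -R.T@t, R.T@d
def px(c,u,v,z=0.,fish=False):
    o,d=ray(c,u,v,fish);s=(z-o[2])/d[2];return o+s*d
def proj(c,P,fish=False):
    K=np.array(c['K']);R=cv2.Rodrigues(np.array(c['rvec'],float))[0];t=np.array(c['tvec'],float).ravel()
    q=R@np.array(P)+t
    if fish:
        th=np.arctan2(np.hypot(q[0],q[1]),q[2]);n=np.hypot(q[0],q[1])+1e-12
        return K[0,0]*th*q[0]/n+K[0,2],K[1,1]*th*q[1]/n+K[1,2]
    return K[0,0]*q[0]/q[2]+K[0,2],K[1,1]*q[1]/q[2]+K[1,2]
E
python3 - <<'E'
from h import *
for n in ('top','side','wrist'):
    c=shot(n,n+'0.png'); print(n,np.round(c['K'],1).tolist(),np.round(ray(c,320,200,n=='wrist'),3).tolist())
s=monitor.sense(); print(np.round(s['ee_pos'],4),np.round(s['ee_rot'],4).tolist(),s['opening'],s['clock'])
E
```

```text
top [[416.6, 0.0, 317.5], [0.0, 416.6, 198.7], [0.0, 0.0, 1.0]] [[0.375, -0.114, 1.235], [0.125, -0.028, -0.992]]
side [[442.9, 0.0, 317.9], [0.0, 442.9, 203.0], [0.0, 0.0, 1.0]] [[0.312, -0.888, 0.934], [0.19, 0.677, -0.711]]
wrist [[309.7, 0.0, 317.0], [0.0, 309.7, 195.2], [0.0, 0.0, 1.0]] [[0.086, 0.624, 0.374], [0.306, -0.073, -0.949]]
[0.1617 0.6033 0.2307] [[-0.9659, 0.2589, -0.0001], [0.2589, 0.9659, -0.0012], [-0.0002, -0.0012, -1.0]] 0.08578299348858379 0.15
```

View pics/top0.png

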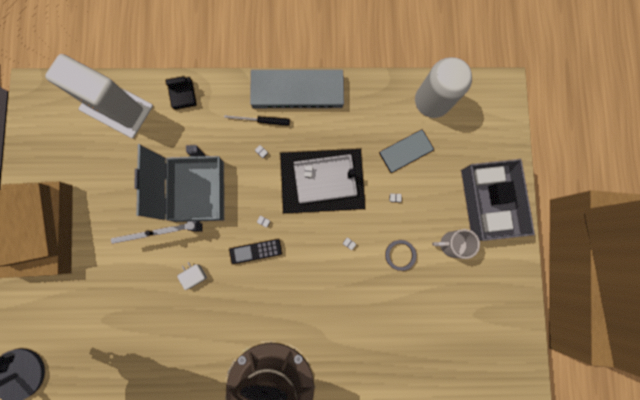

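View pics/side0.png

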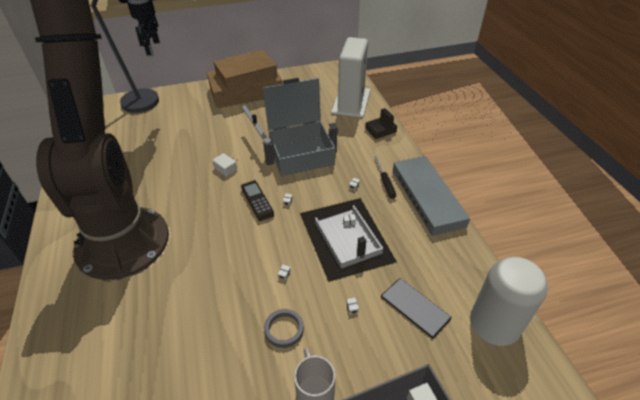

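The top picture shows four loose couplers at about (262,152), (264,222), (350,244) and (396,198). The tray is at (322,180) with a coupler or two at (308,172), and the case is at (195,188) with its latch at the bottom. I'll enlarge it.

```bash
python3 - <<'E'
from h import *
im=cv2.imread('pics/top0.png')
a=cv2.resize(im[125:265,225:415],None,fx=4.2,fy=4.2,interpolation=cv2.INTER_CUBIC);cv2.imwrite('pics/zt.png',a)
b=cv2.resize(im[130:265,100:235],None,fx=4.3,fy=4.3,interpolation=cv2.INTER_CUBIC);cv2.imwrite('pics/zc.png',b)
E
```

```text
(no output)
```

View pics/zt.png

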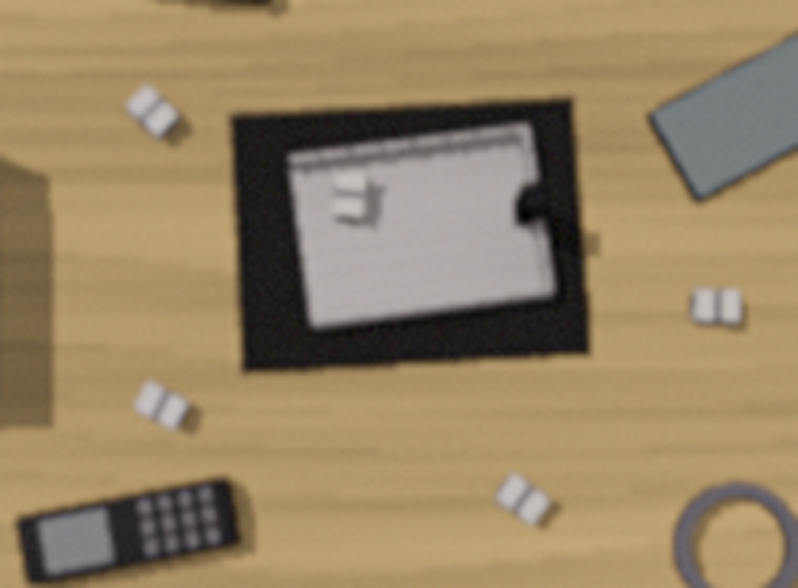

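View pics/zc.png

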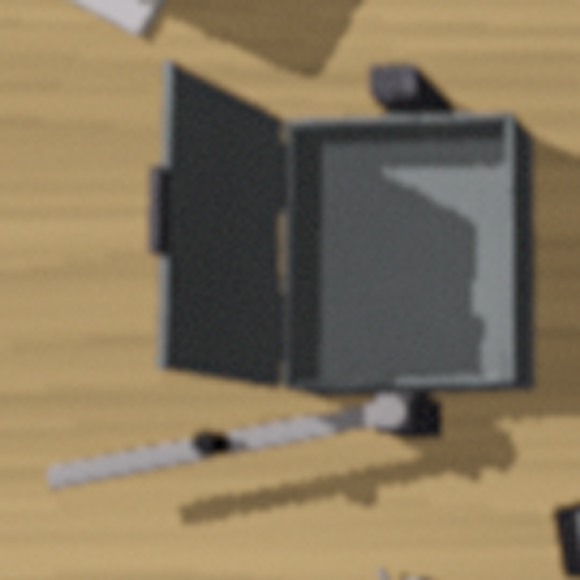

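Each coupler shows as two white halves with a dark band between them. There are four loose ones, and one in the tray at zoom (353,195). The case opens toward image right, and the lid and the latch, with its knob at zoom (210,442), point left. Next come the positions.

```bash
cat >> h.py <<'E'
def find(c,guess,z=.020,win=.045,fish=False,thr=130,sat=40):
    """white coupler top-face centre + length angle(deg, world)"""
    im=c['color'];hsv=cv2.cvtColor(im,cv2.COLOR_RGB2HSV)
    m=((hsv[...,1]<sat)&(hsv[...,2]>thr)).astype(np.uint8)
    S=1000 # rectify at z: 1 px = 1/4 mm -> 
    n=int(win*2*2000);g=np.linspace(-win,win,n)
    X,Y=np.meshgrid(g+guess[0],g+guess[1],indexing='ij')
    P=np.stack([X,Y,np.full_like(X,z)],-1).reshape(-1,3)
    K=np.array(c['K']);R=cv2.Rodrigues(np.array(c['rvec'],float))[0];t=np.array(c['tvec'],float).ravel()
    q=P@R.T+t
    if fish:
        r=np.hypot(q[:,0],q[:,1])+1e-12;k=np.arctan2(r,q[:,2])/r;uv=q[:,:2]*k[:,None]*K[0,0]
    else: uv=q[:,:2]/q[:,2:]*K[0,0]
    uv=(uv+K[:2,2]).astype(np.float32).reshape(n,n,2)
    rect=cv2.remap(im,uv[...,0],uv[...,1],cv2.INTER_LINEAR)
    hs=cv2.cvtColor(rect,cv2.COLOR_RGB2HSV);m=((hs[...,1]<sat)&(hs[...,2]>thr)).astype(np.uint8)
    m=cv2.morphologyEx(m,cv2.MORPH_CLOSE,np.ones((17,17),np.uint8))
    k,l,st,ce=cv2.connectedComponentsWithStats(m)
    out=[]
    for i in range(1,k):
        if not 1500<st[i,4]<8000: continue
        pts=np.argwhere(l==i)[:,:].astype(np.float32) # (ix,iy)
        (cx,cy),(w,h),a=cv2.minAreaRect(pts)
        if w<h: w,h,a=h,w,a+90
        out.append((round(g[0]+cx/2000+guess[0],4),round(g[0]+cy/2000+guess[1],4),round((a+90)%180-90,1),round(w/2,1),round(h/2,1)))
    return out,rect
def plan(x,y,z,yaw=None):
    """slide/turn to TCP xyz; yaw = world angle (deg) of tool y (closing line), mod 180"""
    s=monitor.sense();R=np.array(s['ee_rot']);p=np.array(s['ee_pos'])
    sl=R.T@(np.array([x,y,z])-p);t=0
    if yaw is not None:
        cur=np.degrees(np.arctan2(R[1,1],R[0,1]));d=(yaw-cur+90)%180-90;t=-np.radians(d)
    print('slide',np.round(sl,4).tolist(),'turn',round(float(t),3),'j7',round(s['joints'][6],1))
E
python3 - <<'E'
from h import *
im=cv2.cvtColor(cv2.imread('pics/top0.png'),cv2.COLOR_BGR2RGB)
c=shot('top');s=shot('side')
Z=lambda u,v:(u/4.2+225-.4,v/4.2+125-.4)
for g in [(154,111),(163,405),(525,498),(718,307),(353,195)]:
    p=px(c,*Z(*g),.02); o,_=find(c,p[:2],.02 if g[0]!=353 else .027); print(np.round(p,3),o)
for n,g,z in [('tray FL',(290,152),.029),('FRback',(532,125),.029),('BL',(312,328),.029),('BR',(555,297),.029),('post top',(530,202),.081),('mat',(233,117),.003),('mat',(572,99),.003),('mat',(245,371),.003),('mat',(589,352),.003)]:
    print(n,np.round(px(c,*Z(*g),z),3))
Y=lambda u,v:(u/4.3+100-.4,v/4.3+130-.4)
for n,g,z in [('case back-L',(290,122),.07),('front far',(518,117),.07),('front near',(532,384),.07),('back near',(290,388),.07),('pivot',(387,411),.09),('knobtop',(210,440),.1175),('barend',(52,478),.0895),('catch top',(395,85),.101),('lid edge far',(170,62),.2),('lid edge near',(163,368),.2)]:
    print(n,np.round(px(c,*Y(*g),z),3))
E
```

```text
[0.676 0.025 0.02 ] [(np.float64(0.6758), np.float64(0.0263), 45.0, 33.2, 22.6)]
[0.467 0.018 0.02 ] [(np.float64(0.4667), np.float64(0.0184), 62.1, 33.1, 22.1)]
[ 0.4   -0.233  0.02 ] [(np.float64(0.3994), np.float64(-0.2312), 52.8, 33.1, 22.6)]
[ 0.533 -0.371  0.02 ] [(np.float64(0.5332), np.float64(-0.3707), 87.4, 34.1, 23.0)]
[ 0.615 -0.115  0.02 ] []
tray FL [ 0.644 -0.071  0.029]
FRback [ 0.662 -0.242  0.029]
BL [ 0.519 -0.086  0.029]
BR [ 0.539 -0.256  0.029]
post top [ 0.597 -0.234  0.081]
mat [ 0.676 -0.03   0.003]
mat [ 0.687 -0.274  0.003]
mat [ 0.492 -0.038  0.003]
mat [ 0.503 -0.282  0.003]
case back-L [0.645 0.286 0.07 ]
front far [0.648 0.136 0.07 ]
front near [0.47  0.124 0.07 ]
back near [0.469 0.28  0.07 ]
pivot [0.452 0.211 0.09 ]
knobtop [0.434 0.311 0.117]
barend [0.412 0.42  0.089]
catch top [0.662 0.209 0.101]
lid edge far [0.651 0.312 0.2  ]
lid edge near [0.471 0.309 0.2  ]
```

```bash
python3 - <<'E'
from h import *
plan(.676,.026,.10,135)
E
```

```text
slide [-0.6462, -0.4246, 0.1313] turn -1.047 j7 -4.3
```

>>> {"name": "arm_command", "arguments": {"commands": [{"slide": [0, 0, -0.08], "turn": 0}, {"slide": [0, 0, -0.08], "turn": 0}, {"slide": [0, 0, -0.08], "turn": 0}, {"slide": [-0.646, -0.425, -0.08], "turn": -1.047}, {"slide": [-0.646, -0.425, -0.08], "turn": -1.047}, {"slide": [-0.646, -0.425, -0.08], "turn": -1.047}, {"slide": [-0.646, -0.425, -0.08], "turn": -1.047}, {"slide": [-0.646, -0.425, -0.08], "turn": -1.047}, {"slide": [-0.646, -0.425, -0.08], "turn": -1.047}, {"slide": [-0.646, -0.425, -0.08], "turn": -1.047}, {"slide": [-0.646, -0.425, -0.08], "turn": -1.047}, {"slide": [-0.646, -0.425, -0.08], "turn": -1.047}, {"slide": [-0.646, -0.425, -0.08], "turn": -1.047}, {"slide": [-0.646, -0.425, -0.08], "turn": -1.047}, {"slide": [-0.646, -0.425, -0.08], "turn": -1.047}, {"slide": [-0.646, -0.425, -0.08], "turn": -1.047}, {"slide": [-0.646, -0.425, -0.08], "turn": -1.047}, {"slide": [-0.646, -0.425, -0.08], "turn": -1.047}, {"slide": [-0.646, -0.425, -0.08], "turn": -1.047}, {"slide": [-0.646, -0.425, -0.08], "turn": -1.047}], "jaw": 0.1}}

```text
clock: 2.25
ee_pos: [0.6778, 0.0184, 0.3095]
ee_rot: [[-0.713, -0.701, -0.001], [-0.701, 0.713, -0.005], [0.004, -0.003, -1.0]]
ft_force: [-0.3, 0.1, 1.0]
opening: 0.0466
grasp_force: 0.0
```

```bash
python3 - <<'E'
from h import *
c=shot('wrist','w1.png')
print(find(c,(.676,.026),fish=True)[0])
t=shot('top')
for g in [(.676,.026),(.467,.018),(.399,-.231),(.533,-.371)]: print(find(t,g)[0])
s=monitor.sense();print(np.round(s['ee_pos'],4),s['opening'],s['clock'])
plan(.676,.026,.004,135)
E
```

```text
[(np.float64(0.6761), np.float64(0.0286), 45.0, 32.2, 21.9)]
[(np.float64(0.6756), np.float64(0.0261), 46.0, 34.6, 23.1)]
[(np.float64(0.4666), np.float64(0.0183), 62.7, 34.1, 22.6)]
[(np.float64(0.3995), np.float64(-0.2312), 53.1, 33.8, 23.1)]
[(np.float64(0.5328), np.float64(-0.3705), -90.0, 31.0, 20.5)]
[0.6758 0.0247 0.31  ] 0.04698561723358501 2.35
slide [-0.0015, 0.0005, 0.306] turn -0.003 j7 132.9
```

View pics/w1.png

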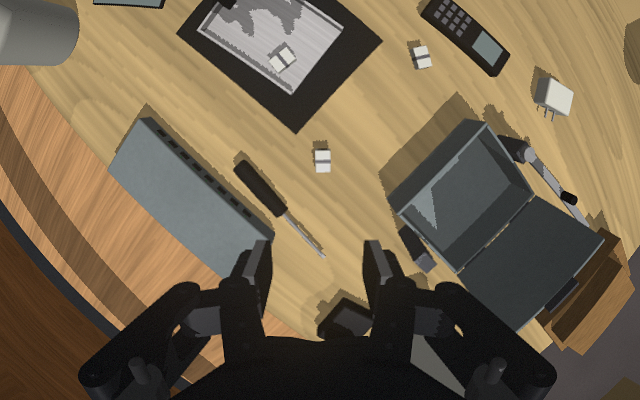

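The wrist view shows the coupler at (322,160), centred between the fingers. The others lie clear of it, and the tray holds just one.

>>> {"name": "arm_command", "arguments": {"commands": [{"slide": [0, 0.002, 0.3], "turn": 0}, {"slide": [0, 0.002, 0.3], "turn": 0}, {"slide": [0, 0.002, 0.3], "turn": 0}, {"slide": [0, 0.002, 0.3], "turn": 0}, {"slide": [0, 0.002, 0.3], "turn": 0}, {"slide": [0, 0.002, 0.3], "turn": 0}, {"slide": [0, 0.002, 0.305], "turn": 0}, {"slide": [0, 0.002, 0.305], "turn": 0}]}}

```text
clock: 3.15
ee_pos: [0.6733, 0.0286, 0.006]
ee_rot: [[-0.706, -0.708, -0.003], [-0.708, 0.706, 0.0], [0.002, 0.002, -1.0]]
ft_force: [-0.1, -0.8, -0.0]
opening: 0.047
grasp_force: 0.0
```

>>> {"name": "arm_command", "arguments": {"commands": [{"slide": [0, 0, 0]}, {"slide": [0, 0, 0]}, {"slide": [0, 0, 0]}, {"slide": [0, 0, 0]}, {"slide": [0, 0, 0]}, {"slide": [0, 0, -0.1]}, {"slide": [0, 0, -0.1]}, {"slide": [0, 0, -0.1]}], "jaw": -1}}

```text
$.commands[0]: bad value
```

```bash
python3 - <<'E'
from h import *
plan(.5563,-.1214,.10,96)
t=shot('top')
for g in [(.676,.026),(.467,.018),(.399,-.231),(.533,-.371)]: print(find(t,g)[0])
E
```

```text
slide [0.1889, -0.023, -0.0938] turn 0.682 j7 135.3
[]
[(np.float64(0.4666), np.float64(0.0182), 62.7, 34.1, 22.6)]
[(np.float64(0.3999), np.float64(-0.231), 51.6, 31.5, 21.1)]
[(np.float64(0.5333), np.float64(-0.3707), 87.4, 35.0, 23.6)]
```

Each row needs a turn value.

>>> {"name": "arm_command", "arguments": {"commands": [{"slide": [0, 0, 0], "turn": 0}, {"slide": [0, 0, 0], "turn": 0}, {"slide": [0, 0, 0], "turn": 0}, {"slide": [0, 0, 0], "turn": 0}, {"slide": [0, 0, 0], "turn": 0}, {"slide": [0, 0, -0.1], "turn": 0}, {"slide": [0, 0, -0.1], "turn": 0}, {"slide": [0.19, -0.023, -0.1], "turn": 0.682}, {"slide": [0.19, -0.023, -0.1], "turn": 0.682}, {"slide": [0.19, -0.023, -0.1], "turn": 0.682}, {"slide": [0.19, -0.023, -0.1], "turn": 0.682}, {"slide": [0.19, -0.023, -0.1], "turn": 0.682}, {"slide": [0.19, -0.023, -0.1], "turn": 0.682}, {"slide": [0.19, -0.023, -0.1], "turn": 0.682}], "jaw": -1}}

```text
clock: 4.6
ee_pos: [0.5574, -0.1223, 0.1074]
ee_rot: [[-0.994, -0.107, 0.002], [-0.107, 0.994, 0.001], [-0.002, 0.0, -1.0]]
ft_force: [-0.8, 0.6, -0.7]
opening: 0.0202
grasp_force: 58.9
```

```bash
python3 - <<'E'
from h import *
s=monitor.sense();print(s['opening'],s['grasp_force'])
c=shot('wrist','w2.png')
plan(.5563,-.1214,.013,96)
E
```

```text
0.02015829010970875 58.8906455039978
slide [0.0012, 0.0007, 0.0941] turn 0.003 j7 116.2
```

View pics/w2.png

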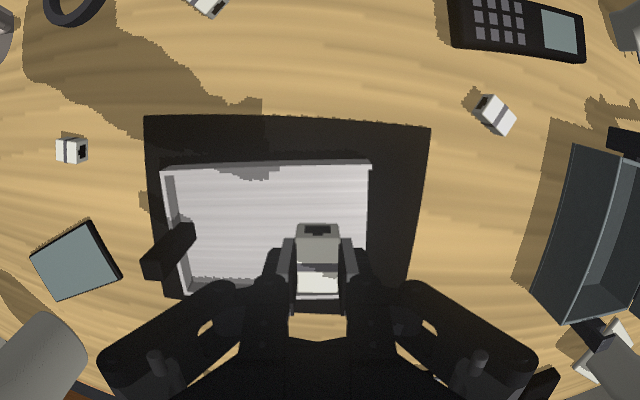

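The wrist view shows the held coupler at (318,270) over the tray, upright. Lowering.

>>> {"name": "arm_command", "arguments": {"commands": [{"slide": [0.001, 0.0, 0.08], "turn": 0}, {"slide": [0.001, 0.0, 0.08], "turn": 0}, {"slide": [0.001, 0.0, 0.093], "turn": 0}, {"slide": [0.001, 0.0, 0.093], "turn": 0}, {"slide": [0.001, 0.0, 0.093], "turn": 0}]}}

```text
clock: 5.15
ee_pos: [0.5559, -0.1226, 0.0135]
ee_rot: [[-0.994, -0.105, 0.0], [-0.105, 0.994, 0.0], [-0.0, 0.0, -1.0]]
ft_force: [0.1, 0.8, 0.4]
opening: 0.0202
grasp_force: 72.9
```

>>> {"name": "arm_command", "arguments": {"commands": [{"slide": [0, 0, 0], "turn": 0}, {"slide": [0, 0, 0], "turn": 0}, {"slide": [0, 0, 0], "turn": 0}, {"slide": [0, 0, -0.1], "turn": 0}, {"slide": [0, 0, -0.1], "turn": 0}, {"slide": [0, 0, -0.1], "turn": 0}], "jaw": -0.2}}

```text
clock: 5.75
ee_pos: [0.559, -0.1245, 0.1196]
ee_rot: [[-0.995, -0.103, 0.01], [-0.103, 0.995, -0.001], [-0.01, -0.002, -1.0]]
ft_force: [0.2, -0.6, -0.6]
opening: 0.0341
grasp_force: 0.0
```

```bash
python3 - <<'E'
from h import *
plan(.4666,.0182,.12,-27.5)
t=shot('top')
for g in [(.467,.018),(.399,-.231),(.533,-.371)]: print(find(t,g)[0])
E
```

```text
slide [0.0773, 0.1515, -0.0015] turn -0.988 j7 116.0
[]
[(np.float64(0.3996), np.float64(-0.2313), 54.0, 33.9, 23.0)]
[(np.float64(0.5331), np.float64(-0.3708), 88.5, 34.6, 23.5)]
```

>>> {"name": "arm_command", "arguments": {"commands": [{"slide": [0.077, 0.151, 0], "turn": 2.154}, {"slide": [0.077, 0.151, 0], "turn": 2.154}, {"slide": [0.077, 0.151, 0], "turn": 2.154}, {"slide": [0.077, 0.151, 0], "turn": 2.154}, {"slide": [0.077, 0.151, 0], "turn": 2.154}, {"slide": [0.077, 0.151, 0], "turn": 2.154}, {"slide": [0.077, 0.151, 0], "turn": 2.154}, {"slide": [0.077, 0.151, 0], "turn": 2.154}, {"slide": [0.077, 0.151, 0], "turn": 2.154}, {"slide": [0.077, 0.151, 0], "turn": 2.154}, {"slide": [0.077, 0.151, 0], "turn": 2.154}, {"slide": [0.077, 0.151, 0], "turn": 2.154}, {"slide": [0.077, 0.151, 0], "turn": 2.154}, {"slide": [0.077, 0.151, 0], "turn": 2.154}, {"slide": [0.077, 0.151, 0], "turn": 2.154}, {"slide": [0.077, 0.151, 0], "turn": 2.154}], "jaw": 0.1}}

```text
clock: 7.4
ee_pos: [0.4624, 0.019, 0.1126]
ee_rot: [[0.462, 0.887, -0.001], [0.887, -0.462, -0.001], [-0.001, -0.001, -1.0]]
ft_force: [-0.3, -0.9, 0.0]
opening: 0.0471
grasp_force: 0.0
```

```bash
python3 - <<'E'
from h import *
c=shot('wrist'); print(find(c,(.467,.018),fish=True,win=.06)[0])
c=shot('side'); print(find(c,(.467,.018),win=.06)[0])
plan(.4666,.0182,.004,-27.5)
E
```

```text
[(np.float64(0.4673), np.float64(0.0231), 61.9, 35.0, 21.4)]
[(np.float64(0.4663), np.float64(0.017), 61.4, 37.0, 23.2)]
slide [0.0013, 0.0039, 0.1089] turn 0.002 j7 -1.1
```

Still in place. Grasp it, and go back to slot 2.

>>> {"name": "arm_command", "arguments": {"commands": [{"slide": [0.002, 0.004, 0.09], "turn": 0}, {"slide": [0.002, 0.004, 0.09], "turn": 0}, {"slide": [0.002, 0.004, 0.107], "turn": 0}, {"slide": [0.002, 0.004, 0.107], "turn": 0}, {"slide": [0.002, 0.004, 0.107], "turn": 0}]}}

```text
clock: 8.0
ee_pos: [0.4675, 0.0185, 0.0066]
ee_rot: [[0.462, 0.887, -0.0], [0.887, -0.462, -0.0], [-0.0, -0.0, -1.0]]
ft_force: [0.2, -1.5, 0.2]
opening: 0.0471
grasp_force: 0.0
```

>>> {"name": "arm_command", "arguments": {"commands": [{"slide": [0, 0, 0], "turn": 0}, {"slide": [0, 0, 0], "turn": 0}, {"slide": [0, 0, 0], "turn": 0}, {"slide": [0, 0, 0], "turn": 0}, {"slide": [0, 0, 0], "turn": 0}, {"slide": [0, 0, -0.1], "turn": 0}, {"slide": [0, 0, -0.1], "turn": 0}, {"slide": [0, 0, -0.1], "turn": 0}], "jaw": -1}}

```text
clock: 8.8
ee_pos: [0.4708, 0.0187, 0.1115]
ee_rot: [[0.462, 0.887, 0.008], [0.887, -0.462, 0.002], [0.005, 0.006, -1.0]]
ft_force: [0.4, -0.1, -0.8]
opening: 0.0203
grasp_force: 59.5
```

```bash
python3 - <<'E'
from h import *
plan(.6228,-.1606,.10,-84)
E
```

```text
slide [-0.0889, 0.2175, 0.0124] turn 0.986 j7 -0.4
```

>>> {"name": "arm_command", "arguments": {"commands": [{"slide": [-0.087, 0.219, 0], "turn": 0.986}, {"slide": [-0.087, 0.219, 0], "turn": 0.986}, {"slide": [-0.087, 0.219, 0], "turn": 0.986}, {"slide": [-0.087, 0.219, 0], "turn": 0.986}, {"slide": [-0.087, 0.219, 0], "turn": 0.986}, {"slide": [-0.087, 0.219, 0], "turn": 0.986}, {"slide": [-0.087, 0.219, 0], "turn": 0.986}, {"slide": [-0.087, 0.219, 0], "turn": 0.986}, {"slide": [-0.087, 0.219, 0], "turn": 0.986}]}}

```text
clock: 9.7
ee_pos: [0.6216, -0.159, 0.1064]
ee_rot: [[0.994, 0.108, 0.0], [0.108, -0.994, 0.0], [0.0, -0.0, -1.0]]
ft_force: [-0.3, -0.7, -0.2]
opening: 0.0202
grasp_force: 59.5
```

```bash
python3 - <<'E'
from h import *
plan(.6228,-.1606,.0145,-84)
E
```

```text
slide [0.0011, 0.0018, 0.0919] turn 0.003 j7 -32.5
```

>>> {"name": "arm_command", "arguments": {"commands": [{"slide": [0.001, 0.002, 0.08], "turn": 0}, {"slide": [0.001, 0.002, 0.08], "turn": 0}, {"slide": [0.001, 0.002, 0.092], "turn": 0}, {"slide": [0.001, 0.002, 0.092], "turn": 0}, {"slide": [0.001, 0.002, 0.092], "turn": 0}]}}

```text
clock: 10.2
ee_pos: [0.6232, -0.1613, 0.0152]
ee_rot: [[0.994, 0.106, 0.001], [0.106, -0.994, -0.0], [0.001, 0.0, -1.0]]
ft_force: [-0.1, -0.3, -0.2]
opening: 0.0203
grasp_force: 65.0
```

>>> {"name": "arm_command", "arguments": {"commands": [{"slide": [0, 0, 0], "turn": 0}, {"slide": [0, 0, 0], "turn": 0}, {"slide": [0, 0, 0], "turn": 0}, {"slide": [0, 0, -0.1], "turn": 0}, {"slide": [0, 0, -0.1], "turn": 0}, {"slide": [0, 0, -0.1], "turn": 0}], "jaw": -0.2}}

```text
clock: 10.8
ee_pos: [0.6255, -0.1639, 0.1211]
ee_rot: [[0.995, 0.104, 0.009], [0.104, -0.995, -0.003], [0.008, 0.004, -1.0]]
ft_force: [0.1, -0.4, -0.3]
opening: 0.0342
grasp_force: 0.0
```

```bash
python3 - <<'E'
from h import *
t=shot('top')
for g in [(.399,-.231),(.533,-.371)]: print(find(t,g,win=.06)[0])
plan(.3996,-.2312,.11,-37)
E
```

```text
[(np.float64(0.3995), np.float64(-0.2313), 53.1, 34.1, 23.3)]
[(np.float64(0.5334), np.float64(-0.3702), 88.5, 32.2, 21.9)]
slide [-0.2309, 0.0447, 0.0068] turn -0.82 j7 -33.0
```

>>> {"name": "arm_command", "arguments": {"commands": [{"slide": [-0.23, 0.044, 0], "turn": -0.82}, {"slide": [-0.23, 0.044, 0], "turn": -0.82}, {"slide": [-0.23, 0.044, 0], "turn": -0.82}, {"slide": [-0.23, 0.044, 0], "turn": -0.82}, {"slide": [-0.23, 0.044, 0], "turn": -0.82}, {"slide": [-0.23, 0.044, 0], "turn": -0.82}, {"slide": [-0.23, 0.044, 0], "turn": -0.82}, {"slide": [-0.23, 0.044, 0], "turn": -0.82}], "jaw": 0.1}}

```text
clock: 11.65
ee_pos: [0.3992, -0.2288, 0.1141]
ee_rot: [[0.603, 0.798, 0.0], [0.798, -0.603, 0.0], [0.0, -0.0, -1.0]]
ft_force: [0.6, -0.2, 0.8]
opening: 0.0469
grasp_force: 0.0
```

```bash
python3 - <<'E'
from h import *
c=shot('wrist'); print(find(c,(.3995,-.2313),fish=True,win=.06)[0])
plan(.3995,-.2313,.006,-37)
E
```

```text
[(np.float64(0.3994), np.float64(-0.2288), 53.1, 32.0, 21.3)]
slide [-0.0019, 0.0017, 0.1081] turn -0.001 j7 21.5
```

>>> {"name": "arm_command", "arguments": {"commands": [{"slide": [-0.001, 0.001, 0.09], "turn": 0}, {"slide": [-0.001, 0.001, 0.09], "turn": 0}, {"slide": [-0.001, 0.001, 0.108], "turn": 0}, {"slide": [-0.001, 0.001, 0.108], "turn": 0}, {"slide": [-0.001, 0.001, 0.108], "turn": 0}]}}

```text
clock: 12.2
ee_pos: [0.3991, -0.2307, 0.0063]
ee_rot: [[0.602, 0.798, -0.001], [0.798, -0.602, -0.0], [-0.001, -0.001, -1.0]]
ft_force: [-0.2, 0.0, 0.5]
opening: 0.0468
grasp_force: 0.0
```

>>> {"name": "arm_command", "arguments": {"commands": [{"slide": [0, 0, 0], "turn": 0}, {"slide": [0, 0, 0], "turn": 0}, {"slide": [0, 0, 0], "turn": 0}, {"slide": [0, 0, 0], "turn": 0}, {"slide": [0, 0, 0], "turn": 0}, {"slide": [0, 0, -0.1], "turn": 0}, {"slide": [0, 0, -0.1], "turn": 0}, {"slide": [0, 0, -0.1], "turn": 0}], "jaw": -1}}

```text
clock: 13.0
ee_pos: [0.4016, -0.2324, 0.1114]
ee_rot: [[0.602, 0.798, 0.008], [0.798, -0.602, -0.003], [0.003, 0.008, -1.0]]
ft_force: [0.7, 0.3, -0.6]
opening: 0.0202
grasp_force: 59.3
```

```bash
python3 - <<'E'
from h import *
plan(.5611,-.1672,.10,-84)
E
```

```text
slide [0.1481, 0.088, 0.0125] turn 0.82 j7 22.5
```

>>> {"name": "arm_command", "arguments": {"commands": [{"slide": [0.149, 0.089, 0], "turn": 0.82}, {"slide": [0.149, 0.089, 0], "turn": 0.82}, {"slide": [0.149, 0.089, 0], "turn": 0.82}, {"slide": [0.149, 0.089, 0], "turn": 0.82}, {"slide": [0.149, 0.089, 0], "turn": 0.82}, {"slide": [0.149, 0.089, 0], "turn": 0.82}, {"slide": [0.149, 0.089, 0], "turn": 0.82}, {"slide": [0.149, 0.089, 0], "turn": 0.82}]}}

```text
clock: 13.8
ee_pos: [0.5596, -0.1649, 0.1065]
ee_rot: [[0.994, 0.107, 0.0], [0.107, -0.994, 0.0], [0.0, -0.0, -1.0]]
ft_force: [-0.3, -0.3, 0.4]
opening: 0.0202
grasp_force: 59.2
```

```bash
python3 - <<'E'
from h import *
plan(.5611,-.1672,.0145,-84)
E
```

```text
slide [0.0012, 0.0024, 0.092] turn 0.002 j7 -27.5
```

>>> {"name": "arm_command", "arguments": {"commands": [{"slide": [0.001, 0.002, 0.08], "turn": 0}, {"slide": [0.001, 0.002, 0.08], "turn": 0}, {"slide": [0.001, 0.002, 0.092], "turn": 0}, {"slide": [0.001, 0.002, 0.092], "turn": 0}, {"slide": [0.001, 0.002, 0.092], "turn": 0}]}}

```text
clock: 14.3
ee_pos: [0.5611, -0.1674, 0.015]
ee_rot: [[0.994, 0.105, 0.001], [0.105, -0.994, 0.0], [0.001, 0.0, -1.0]]
ft_force: [0.4, -1.3, -0.3]
opening: 0.0206
grasp_force: 64.9
```

>>> {"name": "arm_command", "arguments": {"commands": [{"slide": [0, 0, 0], "turn": 0}, {"slide": [0, 0, 0], "turn": 0}, {"slide": [0, 0, 0], "turn": 0}, {"slide": [0, 0, -0.12], "turn": 0}, {"slide": [0, 0, -0.12], "turn": 0}, {"slide": [0, 0, -0.12], "turn": 0}, {"slide": [0, 0, -0.12], "turn": 0}], "jaw": -0.2}}

```text
clock: 15.0
ee_pos: [0.5624, -0.168, 0.1376]
ee_rot: [[0.994, 0.105, 0.005], [0.105, -0.995, -0.001], [0.005, 0.002, -1.0]]
ft_force: [-0.7, 0.3, -0.9]
opening: 0.0341
grasp_force: 0.0
```

```bash
python3 - <<'E'
from h import *
t=shot('top')
print(find(t,(.533,-.371),win=.06)[0])
plan(.533,-.3705,.13,-2)
E
```

```text
[(np.float64(0.5333), np.float64(-0.3707), 87.3, 35.0, 23.7)]
slide [-0.0498, 0.1993, 0.0055] turn -1.431 j7 -29.3
```

>>> {"name": "arm_command", "arguments": {"commands": [{"slide": [-0.05, 0.199, 0], "turn": -1.431}, {"slide": [-0.05, 0.199, 0], "turn": -1.431}, {"slide": [-0.05, 0.199, 0], "turn": -1.431}, {"slide": [-0.05, 0.199, 0], "turn": -1.431}, {"slide": [-0.05, 0.199, 0], "turn": -1.431}, {"slide": [-0.05, 0.199, 0], "turn": -1.431}, {"slide": [-0.05, 0.199, 0], "turn": -1.431}, {"slide": [-0.05, 0.199, 0], "turn": -1.431}, {"slide": [-0.05, 0.199, 0], "turn": -1.431}, {"slide": [-0.05, 0.199, 0], "turn": -1.431}, {"slide": [-0.05, 0.199, 0], "turn": -1.431}, {"slide": [-0.05, 0.199, 0], "turn": -1.431}], "jaw": 0.1}}

```text
clock: 16.25
ee_pos: [0.5315, -0.3696, 0.1332]
ee_rot: [[0.038, 0.999, -0.001], [0.999, -0.038, 0.001], [0.001, -0.001, -1.0]]
ft_force: [-0.1, 1.1, 0.0]
opening: 0.0472
grasp_force: 0.0
```

```bash
python3 - <<'E'
from h import *
c=shot('wrist'); print(find(c,(.533,-.3705),fish=True,win=.06)[0])
plan(.533,-.3705,.006,-2)
E
```

```text
[(np.float64(0.5335), np.float64(-0.3687), 86.4, 31.7, 21.4)]
slide [-0.0009, 0.0015, 0.1274] turn -0.003 j7 52.8
```

>>> {"name": "arm_command", "arguments": {"commands": [{"slide": [0, 0.0015, 0.11], "turn": 0}, {"slide": [0, 0.0015, 0.11], "turn": 0}, {"slide": [0, 0.0015, 0.11], "turn": 0}, {"slide": [0, 0.0015, 0.127], "turn": 0}, {"slide": [0, 0.0015, 0.127], "turn": 0}, {"slide": [0, 0.0015, 0.127], "turn": 0}]}}

```text
clock: 16.9
ee_pos: [0.5341, -0.3711, 0.0087]
ee_rot: [[0.036, 0.999, 0.001], [0.999, -0.036, -0.001], [-0.001, 0.001, -1.0]]
ft_force: [0.2, -0.3, 1.1]
opening: 0.047
grasp_force: 0.0
```

>>> {"name": "arm_command", "arguments": {"commands": [{"slide": [0, 0, 0], "turn": 0}, {"slide": [0, 0, 0], "turn": 0}, {"slide": [0, 0, 0], "turn": 0}, {"slide": [0, 0, 0], "turn": 0}, {"slide": [0, 0, 0], "turn": 0}, {"slide": [0, 0, -0.13], "turn": 0}, {"slide": [0, 0, -0.13], "turn": 0}, {"slide": [0, 0, -0.13], "turn": 0}, {"slide": [0, 0, -0.13], "turn": 0}], "jaw": -1}}

```text
clock: 17.8
ee_pos: [0.5355, -0.3726, 0.1432]
ee_rot: [[0.035, 0.999, 0.008], [0.999, -0.035, -0.005], [-0.004, 0.008, -1.0]]
ft_force: [-0.1, -0.1, 0.3]
opening: 0.0204
grasp_force: 58.9
```

```bash
python3 - <<'E'
from h import *
plan(.5945,-.1975,.14,6)
E
```

```text
slide [0.1771, 0.0528, 0.0029] turn -0.14 j7 52.8
```

>>> {"name": "arm_command", "arguments": {"commands": [{"slide": [0.177, 0.054, 0], "turn": -0.14}, {"slide": [0.177, 0.054, 0], "turn": -0.14}, {"slide": [0.177, 0.054, 0], "turn": -0.14}, {"slide": [0.177, 0.054, 0], "turn": -0.14}, {"slide": [0.177, 0.054, 0], "turn": -0.14}, {"slide": [0.177, 0.054, 0], "turn": -0.14}]}}

```text
clock: 18.4
ee_pos: [0.5938, -0.194, 0.1372]
ee_rot: [[-0.107, 0.994, -0.0], [0.994, 0.107, 0.0], [0.0, -0.0, -1.0]]
ft_force: [0.3, 0.6, -0.4]
opening: 0.0203
grasp_force: 58.9
```

```bash
python3 - <<'E'
from h import *
c=shot('wrist','w3.png');t=shot('top','t3.png')
plan(.5945,-.1975,.0175,6)
E
```

```text
slide [-0.001, 0.0015, 0.1199] turn -0.001 j7 43.4
```

View pics/w3.png

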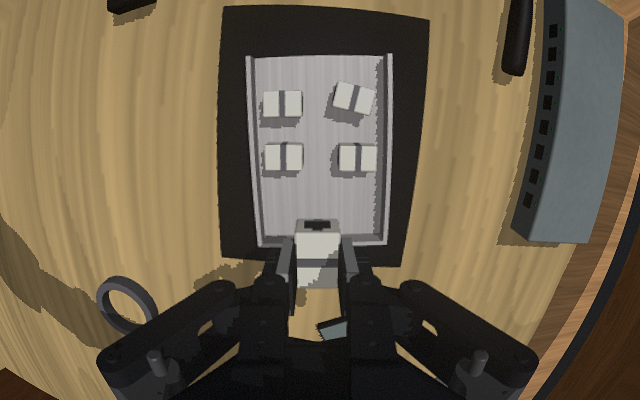

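The wrist view shows four couplers in the tray, at (282,104), (353,98), (284,157) and (357,157). The fifth is held over the free space near the back.

>>> {"name": "arm_command", "arguments": {"commands": [{"slide": [-0.001, 0.0015, 0.1], "turn": 0}, {"slide": [-0.001, 0.0015, 0.1], "turn": 0}, {"slide": [-0.001, 0.0015, 0.1], "turn": 0}, {"slide": [-0.001, 0.0015, 0.12], "turn": 0}, {"slide": [-0.001, 0.0015, 0.12], "turn": 0}, {"slide": [-0.001, 0.0015, 0.12], "turn": 0}]}}

```text
clock: 19.1
ee_pos: [0.5956, -0.1973, 0.0192]
ee_rot: [[-0.103, 0.995, 0.001], [0.995, 0.103, -0.001], [-0.001, 0.001, -1.0]]
ft_force: [0.0, -0.3, 0.0]
opening: 0.0202
grasp_force: 58.9
```

>>> {"name": "arm_command", "arguments": {"commands": [{"slide": [0, 0, 0], "turn": 0}, {"slide": [0, 0, 0], "turn": 0}, {"slide": [0, 0, 0], "turn": 0}, {"slide": [0, 0, -0.13], "turn": 0}, {"slide": [0, 0, -0.13], "turn": 0}, {"slide": [0, 0, -0.13], "turn": 0}, {"slide": [0, 0, -0.13], "turn": 0}, {"slide": [-0.14, 0, -0.13], "turn": 0}, {"slide": [-0.14, 0, -0.13], "turn": 0}, {"slide": [-0.14, 0, -0.13], "turn": 0}, {"slide": [-0.14, 0, -0.13], "turn": 0}], "jaw": -0.2}}

```text
clock: 20.2
ee_pos: [0.6072, -0.3429, 0.1472]
ee_rot: [[-0.097, 0.995, -0.001], [0.995, 0.097, -0.005], [-0.005, -0.002, -1.0]]
ft_force: [-0.4, 0.1, 1.3]
opening: 0.0342
grasp_force: 0.0
```

```bash
python3 - <<'E'
from h import *
c=shot('wrist','w4.png');t=shot('top','t4.png')
import numpy as np
# post prediction
print(proj(c,(.599,-.2396,.081),True))
plan(.599,-.2396,.10,6)
E
```

```text
(np.float64(322.0476987705249), np.float64(61.71562958439935))
slide [0.0974, 0.0001, 0.0465] turn -0.002 j7 52.9
```

View pics/w4.png

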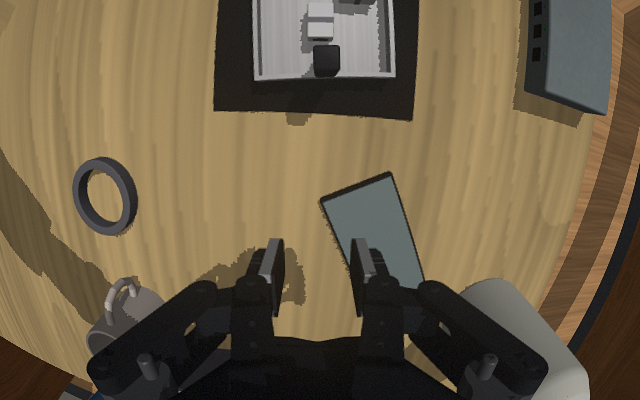

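The post's top is at about (327,58), some 3 mm further in +X than predicted. The fifth coupler is in the tray at (320,20). I'll go over the post, lower, and close gently to see how the grip force depends on the command.

>>> {"name": "arm_command", "arguments": {"commands": [{"slide": [0.099, 0.003, 0], "turn": 0}, {"slide": [0.099, 0.003, 0], "turn": 0}, {"slide": [0.099, 0.003, 0], "turn": 0}, {"slide": [0.099, 0.003, 0], "turn": 0}, {"slide": [0.099, 0.003, 0.1], "turn": 0}, {"slide": [0.099, 0.003, 0.1], "turn": 0}, {"slide": [0.099, 0.003, 0.1], "turn": 0}, {"slide": [0.099, 0.003, 0.1], "turn": 0}], "jaw": 0}}

```text
clock: 21.1
ee_pos: [0.6019, -0.2374, 0.0477]
ee_rot: [[-0.104, 0.995, -0.002], [0.995, 0.104, -0.0], [-0.0, -0.002, -1.0]]
ft_force: [1.1, -0.4, 1.6]
opening: 0.0424
grasp_force: 0.0
```

>>> {"name": "arm_command", "arguments": {"commands": [{"slide": [0, 0, 0], "turn": 0}, {"slide": [0, 0, 0], "turn": 0}, {"slide": [0, 0, 0], "turn": 0}, {"slide": [0, 0, 0], "turn": 0}, {"slide": [0, 0, 0], "turn": 0}, {"slide": [0, 0, 0], "turn": 0}], "jaw": -0.62}}

```text
clock: 21.7
ee_pos: [0.604, -0.2378, 0.0502]
ee_rot: [[-0.104, 0.995, 0.004], [0.995, 0.104, -0.002], [-0.002, 0.004, -1.0]]
ft_force: [0.4, -2.4, 5.9]
opening: 0.0174
grasp_force: 49.3
```

>>> {"name": "arm_command", "arguments": {"commands": [{"slide": [0, 0, 0], "turn": 0}, {"slide": [0, 0, 0], "turn": 0}, {"slide": [0, 0, 0], "turn": 0}], "jaw": -0.66}}

```text
clock: 22.0
ee_pos: [0.604, -0.2378, 0.0502]
ee_rot: [[-0.104, 0.995, 0.004], [0.995, 0.104, -0.002], [-0.002, 0.004, -1.0]]
ft_force: [-0.8, -1.0, 7.1]
opening: 0.0173
grasp_force: 58.4
```

Grip force tracks the command: 49 N at -0.62 and 58 N at -0.66. So I can tip the tray with its mouth resting on the case's front rim, letting the post turn in a lighter grip. First a lift.

>>> {"name": "arm_command", "arguments": {"commands": [{"slide": [0, 0, -0.005], "turn": 0}, {"slide": [0, 0, -0.015], "turn": 0}, {"slide": [0, 0, -0.03], "turn": 0}, {"slide": [0, 0, -0.045], "turn": 0}, {"slide": [0, 0, -0.06], "turn": 0}, {"slide": [0, 0, -0.075], "turn": 0}, {"slide": [0, 0, -0.085], "turn": 0}, {"slide": [0, 0, -0.09], "turn": 0}, {"slide": [0, 0, -0.09], "turn": 0}], "jaw": -1}}

```text
clock: 22.9
ee_pos: [0.6027, -0.2366, 0.138]
ee_rot: [[-0.105, 0.994, 0.001], [0.994, 0.105, -0.0], [-0.0, 0.001, -1.0]]
ft_force: [-0.5, -0.9, -4.1]
opening: 0.0172
grasp_force: 58.7
```

```bash
python3 - <<'E'
from h import *
s=shot('side');im=s['color'][:,:,::-1]
cv2.imwrite('pics/s5.png',cv2.resize(im[90:310,180:420],None,fx=2.5,fy=2.5))
plan(.565,.005,.134,2.5)
E
```

```text
slide [0.244, -0.0119, 0.0033] turn 0.061 j7 46.7
```

View pics/s5.png

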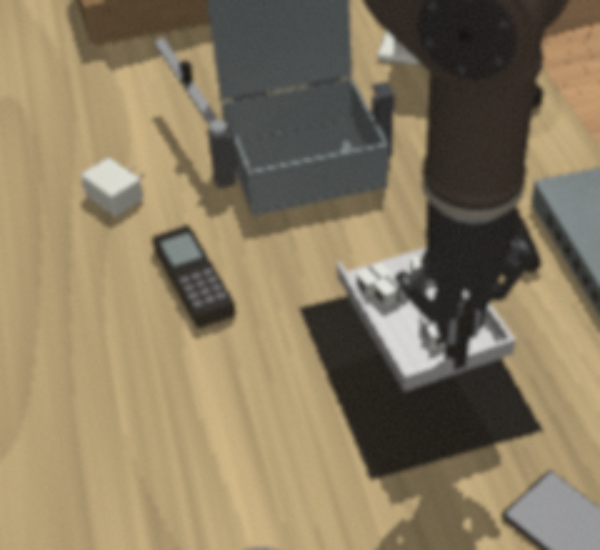

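The side view shows the tray lifted level at about (430,320), with the couplers on it. Carrying it gently to the case.

>>> {"name": "arm_command", "arguments": {"commands": [{"slide": [0.006, 0, 0], "turn": 0}, {"slide": [0.018, -0.001, 0], "turn": 0.01}, {"slide": [0.036, -0.002, 0], "turn": 0.02}, {"slide": [0.056, -0.003, 0], "turn": 0.03}, {"slide": [0.076, -0.004, 0], "turn": 0.04}, {"slide": [0.096, -0.005, 0], "turn": 0.05}, {"slide": [0.116, -0.006, 0], "turn": 0.06}, {"slide": [0.136, -0.007, 0], "turn": 0.061}, {"slide": [0.156, -0.008, 0], "turn": 0.061}, {"slide": [0.176, -0.009, 0], "turn": 0.061}, {"slide": [0.195, -0.01, 0], "turn": 0.061}, {"slide": [0.212, -0.011, 0], "turn": 0.061}, {"slide": [0.226, -0.012, 0], "turn": 0.061}, {"slide": [0.237, -0.012, 0], "turn": 0.061}, {"slide": [0.243, -0.012, 0], "turn": 0.061}, {"slide": [0.244, -0.012, 0], "turn": 0.061}, {"slide": [0.244, -0.012, 0], "turn": 0.061}]}}

```text
clock: 24.65
ee_pos: [0.565, 0.0044, 0.1374]
ee_rot: [[-0.043, 0.999, 0.0], [0.999, 0.043, -0.0], [-0.0, 0.0, -1.0]]
ft_force: [0.3, -0.7, -3.6]
opening: 0.0173
grasp_force: 58.7
```

```bash
python3 - <<'E'
from h import *
c=shot('wrist','w6.png')
plan(.565,.005,.117,2.5)
for P in [(.648,.136,.07),(.470,.124,.07)]: print(proj(c,P,True))
E
```

```text
slide [0.001, -0.0, 0.0204] turn -0.001 j7 22.3
(np.float64(445.1204566946059), np.float64(37.05902779449755))
(np.float64(191.08617308600503), np.float64(42.181729180372))
```

View pics/w6.png

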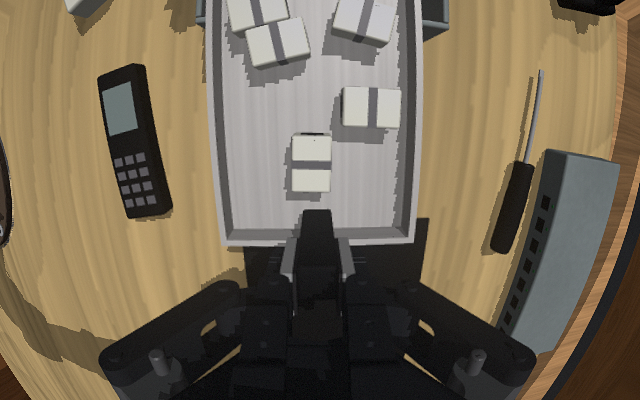

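The wrist view shows all five couplers in the tray, some slid toward the mouth, and the mouth over the case between its corners at (197,20) and (447,30). Lowering onto the rim.

>>> {"name": "arm_command", "arguments": {"commands": [{"slide": [0, 0, 0.008], "turn": 0}, {"slide": [0, 0, 0.014], "turn": 0}, {"slide": [0, 0, 0.017], "turn": 0}, {"slide": [0, 0, 0.017], "turn": 0}]}}

```text
clock: 25.1
ee_pos: [0.5645, 0.0047, 0.1195]
ee_rot: [[-0.043, 0.999, -0.001], [0.999, 0.043, -0.0], [-0.0, -0.001, -1.0]]
ft_force: [-0.0, -0.2, -2.7]
opening: 0.0171
grasp_force: 58.7
```

>>> {"name": "arm_command", "arguments": {"commands": [{"slide": [0, 0, 0.003], "turn": 0}, {"slide": [0, 0, 0.003], "turn": 0}]}}

```text
clock: 25.3
ee_pos: [0.5651, 0.0048, 0.1172]
ee_rot: [[-0.044, 0.999, 0.0], [0.999, 0.044, 0.0], [0.0, 0.0, -1.0]]
ft_force: [-0.0, 0.2, -2.7]
opening: 0.0168
grasp_force: 58.7
```

>>> {"name": "arm_command", "arguments": {"commands": [{"slide": [0, 0, 0.003], "turn": 0}, {"slide": [0, 0, 0.003], "turn": 0}]}}

```text
clock: 25.5
ee_pos: [0.5651, 0.0047, 0.1145]
ee_rot: [[-0.044, 0.999, 0.0], [0.999, 0.044, 0.0], [0.0, 0.0, -1.0]]
ft_force: [-0.8, -1.4, 1.0]
opening: 0.0172
grasp_force: 59.1
```

>>> {"name": "arm_command", "arguments": {"commands": [{"slide": [0, 0, 0.003], "turn": 0}, {"slide": [0, 0, 0.003], "turn": 0}]}}

```text
clock: 25.7
ee_pos: [0.5652, 0.0046, 0.1114]
ee_rot: [[-0.043, 0.999, 0.001], [0.999, 0.043, -0.0], [-0.0, 0.001, -1.0]]
ft_force: [-0.2, -2.3, 3.3]
opening: 0.017
grasp_force: 59.5
```

>>> {"name": "arm_command", "arguments": {"commands": [{"slide": [0, 0, 0], "turn": 0}, {"slide": [0, 0, 0], "turn": 0}], "jaw": -0.6}}

```text
clock: 25.9
ee_pos: [0.5652, 0.0047, 0.1115]
ee_rot: [[-0.044, 0.999, 0.001], [0.999, 0.044, -0.0], [-0.0, 0.001, -1.0]]
ft_force: [-0.3, -2.4, 4.5]
opening: 0.0172
grasp_force: 48.2
```

>>> {"name": "arm_command", "arguments": {"commands": [{"slide": [0, 0, -0.004], "turn": 0}, {"slide": [0.001, 0, -0.008], "turn": 0}, {"slide": [0.003, 0, -0.012], "turn": 0}, {"slide": [0.005, 0, -0.012], "turn": 0}], "jaw": -0.585}}

```text
clock: 26.3
ee_pos: [0.5649, 0.0103, 0.1238]
ee_rot: [[-0.044, 0.999, 0.0], [0.999, 0.044, 0.0], [0.0, 0.0, -1.0]]
ft_force: [1.0, -0.3, -2.0]
opening: 0.018
grasp_force: 14.2
```

```bash
cat > tilt.py <<'E'
from h import *
c=shot('wrist')['color'].astype(int)
w=cv2.imread('pics/w6.png')[:,:,::-1].astype(int)
def L(im): # left/right wall edges + back wall end rows
    hs=cv2.cvtColor(im.astype(np.uint8),cv2.COLOR_RGB2HSV);m=(hs[...,1]<50)&(hs[...,2]>60)
    return [int(np.max(np.nonzero(m[100:290,u])[0])+100) if m[100:290,u].any() else -1 for u in (240,255,265,375,390)],[int(x) for v in (60,150) for x in np.nonzero(m[v,150:500])[0][[0,-1]]+150]
print(L(w),L(c)); s=monitor.sense();print(np.round(s['ft_force'],1),np.round(s['wrist_torque'],2))
E
python3 tilt.py
```

```text
([245, 246, 246, 244, 244], [205, 422, 210, 420]) ([248, 248, 248, 248, 248], [211, 422, 213, 420])
[ 0.1 -0.2 -1.9] [-0.16  0.06 -0.02]
```

The tray is turning in the grip, about 5° so far. Following the arc to 20°.

>>> {"name": "arm_command", "arguments": {"commands": [{"slide": [0.003, 0, -0.005], "turn": 0}, {"slide": [0.0066, 0, -0.009], "turn": 0}, {"slide": [0.01, 0, -0.0135], "turn": 0}, {"slide": [0.014, 0, -0.018], "turn": 0}, {"slide": [0.018, 0, -0.023], "turn": 0}, {"slide": [0.0225, 0, -0.0275], "turn": 0}, {"slide": [0.0225, 0, -0.0275], "turn": 0}]}}

```text
clock: 27.05
ee_pos: [0.5642, 0.0334, 0.1515]
ee_rot: [[-0.045, 0.999, 0.001], [0.999, 0.045, 0.001], [0.001, 0.001, -1.0]]
ft_force: [-0.5, 0.4, -2.0]
opening: 0.0178
grasp_force: 13.7
```

```bash
python3 tilt.py; python3 -c "
from h import *
print(monitor.sense()['grasp_force'])
s=shot('side');im=s['color'][:,:,::-1]
cv2.imwrite('pics/s7.png',cv2.resize(im[70:270,200:440],None,fx=3,fy=3))"
```

```text
([245, 246, 246, 244, 244], [205, 422, 210, 420]) ([263, 264, 264, 264, 264], [202, 441, 220, 413])
[ 0.4  2.1 -2.2] [ 0.32 -0.02 -0.06]
13.727832734584808
```

View pics/s7.png

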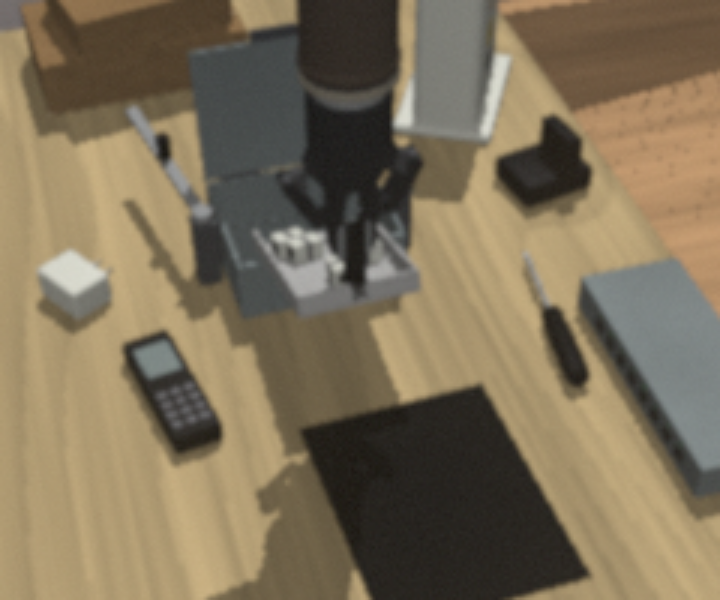

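The side view shows the tray tipping over the case front at (345,260), with the couplers still in it. On to 43°.

>>> {"name": "arm_command", "arguments": {"commands": [{"slide": [0.006, 0, -0.005], "turn": 0}, {"slide": [0.012, 0, -0.0105], "turn": 0}, {"slide": [0.0188, 0, -0.0157], "turn": 0}, {"slide": [0.026, 0, -0.02], "turn": 0}, {"slide": [0.033, 0, -0.024], "turn": 0}, {"slide": [0.04, 0, -0.028], "turn": 0}, {"slide": [0.047, 0, -0.031], "turn": 0}, {"slide": [0.051, 0, -0.0325], "turn": 0}, {"slide": [0.051, 0, -0.0325], "turn": 0}, {"slide": [0.051, 0, -0.0325], "turn": 0}, {"slide": [0.051, 0, -0.0325], "turn": 0}, {"slide": [0.051, 0, -0.0325], "turn": 0}, {"slide": [0.051, 0, -0.0325], "turn": 0}, {"slide": [0.051, 0, -0.0325], "turn": 0}]}}

```text
clock: 28.55
ee_pos: [0.5615, 0.0831, 0.1833]
ee_rot: [[-0.044, 0.999, -0.0], [0.999, 0.044, 0.0], [0.0, -0.0, -1.0]]
ft_force: [0.4, -0.8, -2.8]
opening: 0.0177
grasp_force: 13.1
```

```bash
python3 tilt.py; python3 -c "
from h import *
w=shot('wrist')['color'][:,:,::-1]; t=shot('side')['color'][:,:,::-1]
a=cv2.resize(w,(512,320)); b=cv2.resize(t[60:200,180:404],(512,320))
cv2.imwrite('pics/m8.png',np.vstack([a[:280],b[:320]]))"
```

```text
([245, 246, 246, 244, 244], [205, 422, 210, 420]) ([277, 277, 269, 278, 277], [216, 473, 227, 407])
[ 0.8 -0.3 -3.2] [-0.01 -0.03  0.05]
```

View pics/m8.png

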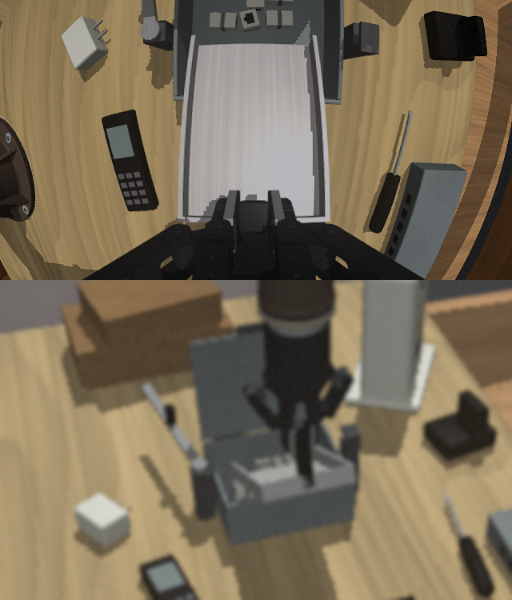

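The tray is empty and the couplers lie in the case, at wrist pixels (215–285,18). Now I reverse the arc so the rim levels the tray.

>>> {"name": "arm_command", "arguments": {"commands": [{"slide": [-0.006, 0, 0.002], "turn": 0}, {"slide": [-0.0113, 0, 0.0046], "turn": 0}, {"slide": [-0.022, 0, 0.01], "turn": 0}, {"slide": [-0.0326, 0, 0.0167], "turn": 0}, {"slide": [-0.042, 0, 0.0245], "turn": 0}, {"slide": [-0.0514, 0, 0.0324], "turn": 0}, {"slide": [-0.06, 0, 0.0415], "turn": 0}, {"slide": [-0.0673, 0, 0.051], "turn": 0}, {"slide": [-0.0735, 0, 0.0605], "turn": 0}, {"slide": [-0.0785, 0, 0.07], "turn": 0}, {"slide": [-0.08, 0, 0.0735], "turn": 0}, {"slide": [-0.08, 0, 0.0735], "turn": 0}]}}

```text
clock: 29.9
ee_pos: [0.5648, 0.0029, 0.1093]
ee_rot: [[-0.043, 0.999, -0.001], [0.999, 0.043, -0.001], [-0.001, -0.001, -1.0]]
ft_force: [-0.0, 0.0, -1.5]
opening: 0.0179
grasp_force: 13.3
```

```bash
python3 tilt.py
```

```text
([245, 246, 246, 244, 244], [205, 422, 210, 420]) ([236, 236, 236, 236, 236], [205, 429, 211, 423])
[ 0.4  0.4 -1.8] [-0.12  0.   -0.04]
```

>>> {"name": "arm_command", "arguments": {"commands": [{"slide": [0, 0, -0.004], "turn": 0}, {"slide": [0, 0, -0.008], "turn": 0}, {"slide": [0, 0, -0.008], "turn": 0}]}}

```text
clock: 30.25
ee_pos: [0.5656, 0.0037, 0.1187]
ee_rot: [[-0.044, 0.999, 0.001], [0.999, 0.044, 0.0], [0.0, 0.001, -1.0]]
ft_force: [0.5, -0.1, -0.7]
opening: 0.018
grasp_force: 13.2
```

```bash
python3 tilt.py
```

```text
([245, 246, 246, 244, 244], [205, 422, 210, 420]) ([241, 241, 241, 241, 241], [209, 424, 213, 421])
[ 0.1 -1.2  0.6] [-0.06  0.02 -0.04]
```

>>> {"name": "arm_command", "arguments": {"commands": [{"slide": [0, 0, -0.004], "turn": 0}, {"slide": [0, 0, -0.006], "turn": 0}, {"slide": [0, 0, -0.006], "turn": 0}]}}

```text
clock: 30.6
ee_pos: [0.5652, 0.0034, 0.1242]
ee_rot: [[-0.044, 0.999, 0.001], [0.999, 0.044, 0.0], [0.0, 0.001, -1.0]]
ft_force: [0.7, 0.0, -1.5]
opening: 0.018
grasp_force: 13.0
```

>>> {"name": "arm_command", "arguments": {"commands": [{"slide": [0, 0, 0], "turn": 0}, {"slide": [0, 0, 0], "turn": 0}, {"slide": [0, 0, -0.02], "turn": 0}, {"slide": [0, 0, -0.03], "turn": 0}, {"slide": [0, 0, -0.03], "turn": 0}], "jaw": -1}}

```text
clock: 31.1
ee_pos: [0.566, 0.0033, 0.155]
ee_rot: [[-0.044, 0.999, 0.003], [0.999, 0.044, 0.0], [0.0, 0.003, -1.0]]
ft_force: [-0.5, 0.0, -3.0]
opening: 0.0168
grasp_force: 59.0
```

```bash
python3 tilt.py; python3 -c "
from h import *
plan(.603,-.2375,.15,6)
t=shot('top')
for P in [(.558,.207)]:
    o,r=find(t,P,z=.02,win=.085,thr=110,sat=60); print(o)"
```

```text
([245, 246, 246, 244, 244], [205, 422, 210, 420]) ([243, 244, 244, 244, 244], [212, 422, 150, 420])
[ 0.1  0.  -3. ] [-0.19  0.02 -0.04]
slide [-0.2424, 0.0269, 0.0041] turn -0.061 j7 21.5
[(np.float64(0.5752), np.float64(0.2722), 0.0, 55.5, 24.5)]
```

Level again. Carry it back above the mat.

>>> {"name": "arm_command", "arguments": {"commands": [{"slide": [-0.02, 0.002, 0], "turn": -0.01}, {"slide": [-0.05, 0.005, 0], "turn": -0.02}, {"slide": [-0.09, 0.01, 0], "turn": -0.03}, {"slide": [-0.13, 0.014, 0], "turn": -0.045}, {"slide": [-0.17, 0.018, 0], "turn": -0.061}, {"slide": [-0.205, 0.023, 0], "turn": -0.061}, {"slide": [-0.23, 0.026, 0], "turn": -0.061}, {"slide": [-0.2424, 0.027, 0], "turn": -0.061}, {"slide": [-0.2424, 0.027, 0], "turn": -0.061}, {"slide": [-0.2424, 0.027, 0.06], "turn": -0.061}, {"slide": [-0.2424, 0.027, 0.08], "turn": -0.061}, {"slide": [-0.2424, 0.027, 0.09], "turn": -0.061}, {"slide": [-0.2424, 0.027, 0.09], "turn": -0.061}]}}

```text
clock: 32.5
ee_pos: [0.602, -0.2354, 0.0625]
ee_rot: [[-0.106, 0.994, -0.003], [0.994, 0.106, 0.002], [0.002, -0.003, -1.0]]
ft_force: [0.4, 0.0, -1.9]
opening: 0.0168
grasp_force: 59.1
```

>>> {"name": "arm_command", "arguments": {"commands": [{"slide": [0, 0, 0.005], "turn": 0}, {"slide": [0, 0, 0.008], "turn": 0}, {"slide": [0, 0, 0.008], "turn": 0}]}}

```text
clock: 32.8
ee_pos: [0.6035, -0.2377, 0.057]
ee_rot: [[-0.105, 0.995, 0.002], [0.995, 0.105, -0.0], [-0.0, 0.002, -1.0]]
ft_force: [0.2, -0.1, 1.6]
opening: 0.017
grasp_force: 59.6
```

>>> {"name": "arm_command", "arguments": {"commands": [{"slide": [0, 0, 0], "turn": 0}, {"slide": [0, 0, 0.003], "turn": 0}, {"slide": [0, 0, 0.003], "turn": 0}, {"slide": [0, 0, 0.003], "turn": 0}], "jaw": -0.58}}

```text
clock: 33.2
ee_pos: [0.6027, -0.2376, 0.0528]
ee_rot: [[-0.105, 0.995, 0.0], [0.995, 0.105, 0.0], [0.0, 0.0, -1.0]]
ft_force: [0.7, -0.3, -1.4]
opening: 0.0179
grasp_force: 3.0
```

>>> {"name": "arm_command", "arguments": {"commands": [{"slide": [0, 0, 0], "turn": 0}, {"slide": [0, 0, 0], "turn": 0}, {"slide": [0, 0, 0], "turn": 0}, {"slide": [0, 0, 0], "turn": 0}, {"slide": [0, 0, -0.1], "turn": 0}, {"slide": [0, 0, -0.1], "turn": 0}, {"slide": [0, 0, -0.2], "turn": 0}, {"slide": [0, 0, -0.2], "turn": 0}, {"slide": [0, 0, -0.25], "turn": 0}, {"slide": [0, 0, -0.25], "turn": 0}, {"slide": [0, 0, -0.25], "turn": 0}], "jaw": 0}}

```text
clock: 34.3
ee_pos: [0.603, -0.2379, 0.3043]
ee_rot: [[-0.105, 0.994, 0.003], [0.994, 0.105, -0.0], [-0.001, 0.003, -1.0]]
ft_force: [-1.2, -0.9, -1.5]
opening: 0.0429
grasp_force: 0.0
```

```bash
python3 -c "
from h import *
im=shot('top')['color'][:,:,::-1]
a=cv2.resize(im[130:235,100:380],(784,294),interpolation=cv2.INTER_CUBIC)
b=shot('side')['color'][:,:,::-1]; b=cv2.resize(b[60:280,200:440],(320,293))
cv2.imwrite('pics/m9.png',np.vstack([a,np.hstack([b,np.zeros((293,464,3),np.uint8)])]))"
```

```text
(no output)
```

View pics/m9.png

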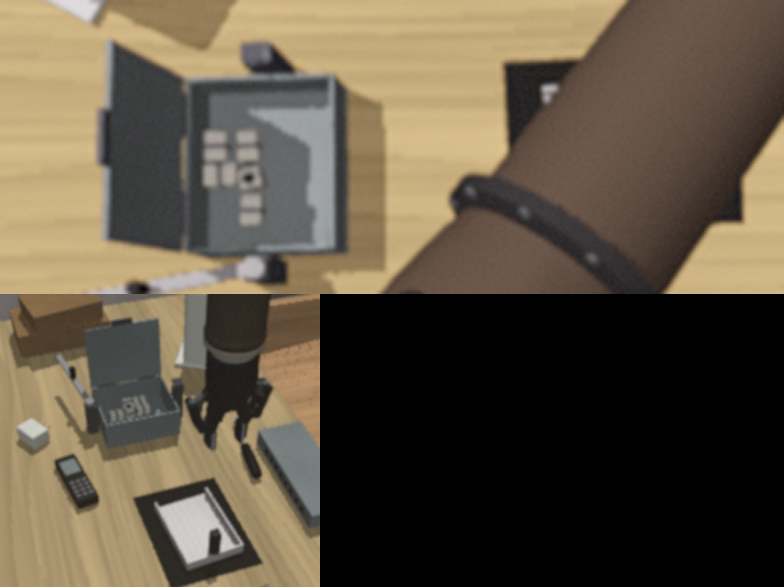

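The view shows all five couplers in the case at (215,145), (246,145), (220,175), (250,178) and (250,210), and the empty tray level on its mat. Next is the lid: closed fingers go behind it from above.

```bash
python3 -c "
from h import *
plan(.558,.35,.32,2)"
```

```text
slide [0.5885, 0.0176, -0.0176] turn 0.07 j7 41.6
```

>>> {"name": "arm_command", "arguments": {"commands": [{"slide": [0.05, 0, -0.02], "turn": 0}, {"slide": [0.589, 0.018, -0.018], "turn": 0.07}, {"slide": [0.589, 0.018, -0.018], "turn": 0.07}, {"slide": [0.589, 0.018, -0.018], "turn": 0.07}, {"slide": [0.589, 0.018, -0.018], "turn": 0.07}, {"slide": [0.589, 0.018, -0.018], "turn": 0.07}, {"slide": [0.589, 0.018, -0.018], "turn": 0.07}, {"slide": [0.589, 0.018, -0.018], "turn": 0.07}, {"slide": [0.589, 0.018, -0.018], "turn": 0.07}, {"slide": [0.589, 0.018, -0.018], "turn": 0.07}, {"slide": [0.589, 0.018, -0.018], "turn": 0.07}, {"slide": [0.589, 0.018, -0.018], "turn": 0.07}, {"slide": [0.589, 0.018, -0.018], "turn": 0.07}, {"slide": [0.589, 0.018, -0.018], "turn": 0.07}, {"slide": [0.589, 0.018, -0.018], "turn": 0.07}, {"slide": [0.589, 0.018, -0.018], "turn": 0.07}], "jaw": -1}}

```text
clock: 36.0
ee_pos: [0.5593, 0.3482, 0.3207]
ee_rot: [[-0.032, 0.999, -0.0], [0.999, 0.032, -0.001], [-0.0, -0.0, -1.0]]
ft_force: [-0.3, -0.2, -0.2]
opening: -0.0002
grasp_force: 0.0
```

```bash
python3 -c "
from h import *
plan(.558,.35,.185,2)
# lid detection in side image: project candidate lid edges
s=shot('side','s10.png')
for a in (0,8,16):
  al=np.radians(a);y=.283+.15*np.sin(al);z=.0705+.15*np.cos(al);print(a,np.round(y,3),np.round(z,3),proj(s,(.47,y,z)),proj(s,(.645,y,z)))
"
```

```text
slide [0.0019, -0.0012, 0.1357] turn -0.003 j7 -17.1
0 0.283 0.22 (np.float64(264.02022663623734), np.float64(90.15480933312843)) (np.float64(320.05480491061894), np.float64(81.22670488439657))
8 0.304 0.219 (np.float64(262.744402252083), np.float64(87.03430739918198)) (np.float64(318.1939219621424), np.float64(78.2771418868458))
16 0.324 0.215 (np.float64(261.617824122408), np.float64(84.88778493096383)) (np.float64(316.42073228995866), np.float64(76.28643243337771))
```

View pics/s10.png

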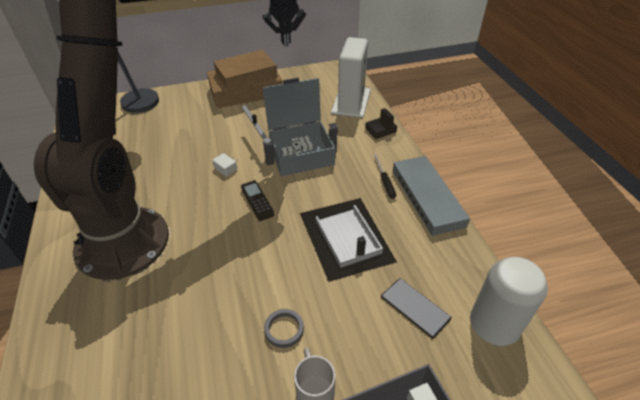

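The side view shows the lid's top edge from (264,87) to (320,80), so it is about 8° past upright. The gripper is behind it and clear. Descend and swing it shut.

>>> {"name": "arm_command", "arguments": {"commands": [{"slide": [0.002, -0.001, 0.05], "turn": 0}, {"slide": [0.002, -0.001, 0.1], "turn": 0}, {"slide": [0.002, -0.001, 0.135], "turn": 0}, {"slide": [0.002, -0.001, 0.135], "turn": 0}]}}

```text
clock: 36.45
ee_pos: [0.555, 0.3502, 0.1812]
ee_rot: [[-0.034, 0.999, -0.007], [0.999, 0.034, -0.004], [-0.004, -0.007, -1.0]]
ft_force: [-0.1, 0.1, 0.1]
opening: 0.0
grasp_force: 0.0
```

>>> {"name": "arm_command", "arguments": {"commands": [{"slide": [-0.018, 0, -0.003], "turn": 0}, {"slide": [-0.032, 0, -0.004], "turn": 0}, {"slide": [-0.049, 0, -0.005], "turn": 0}, {"slide": [-0.065, 0, -0.005], "turn": 0}, {"slide": [-0.08, 0, -0.003], "turn": 0}, {"slide": [-0.096, 0, 0.002], "turn": 0}, {"slide": [-0.11, 0, 0.0075], "turn": 0}, {"slide": [-0.124, 0, 0.016], "turn": 0}, {"slide": [-0.136, 0, 0.0255], "turn": 0}]}}

```text
clock: 37.35
ee_pos: [0.5624, 0.2146, 0.1594]
ee_rot: [[-0.034, 0.999, -0.0], [0.999, 0.034, -0.0], [-0.0, -0.0, -1.0]]
ft_force: [1.5, 1.3, 0.3]
opening: 0.0001
grasp_force: 0.7
```

>>> {"name": "arm_command", "arguments": {"commands": [{"slide": [-0.011, 0, 0.012], "turn": 0}, {"slide": [-0.02, 0, 0.024], "turn": 0}, {"slide": [-0.027, 0, 0.038], "turn": 0}, {"slide": [-0.033, 0, 0.052], "turn": 0}, {"slide": [-0.037, 0, 0.065], "turn": 0}, {"slide": [-0.039, 0, 0.076], "turn": 0}, {"slide": [-0.039, 0, 0.08], "turn": 0}]}}

```text
clock: 38.05
ee_pos: [0.5633, 0.1767, 0.0788]
ee_rot: [[-0.035, 0.999, -0.002], [0.999, 0.035, -0.001], [-0.001, -0.002, -1.0]]
ft_force: [-0.3, -1.5, 1.0]
opening: -0.0003
grasp_force: 0.4
```

>>> {"name": "arm_command", "arguments": {"commands": [{"slide": [0, 0, 0.003], "turn": 0}, {"slide": [0, 0, 0.004], "turn": 0}, {"slide": [0, 0, 0.004], "turn": 0}]}}

```text
clock: 38.35
ee_pos: [0.564, 0.1774, 0.0767]
ee_rot: [[-0.035, 0.999, 0.0], [0.999, 0.035, 0.0], [0.0, 0.0, -1.0]]
ft_force: [-1.0, -0.8, 0.5]
opening: -0.0001
grasp_force: 0.1
```

Push a little more until contact shows firmly, then rise.

>>> {"name": "arm_command", "arguments": {"commands": [{"slide": [0, 0, 0.003], "turn": 0}, {"slide": [0, 0, 0.003], "turn": 0}]}}

```text
clock: 38.55
ee_pos: [0.5643, 0.1774, 0.0763]
ee_rot: [[-0.035, 0.999, 0.001], [0.999, 0.035, 0.003], [0.003, 0.001, -1.0]]
ft_force: [-12.4, -1.4, 34.2]
opening: -0.0001
grasp_force: 17.3
```

>>> {"name": "arm_command", "arguments": {"commands": [{"slide": [-0.02, 0, 0.002], "turn": 0}, {"slide": [-0.02, 0, 0.002], "turn": 0}]}}

```text
clock: 38.75
ee_pos: [0.5681, 0.1628, 0.0761]
ee_rot: [[-0.038, 0.999, 0.007], [0.999, 0.038, 0.01], [0.01, 0.008, -1.0]]
ft_force: [-6.2, 11.3, 41.2]
opening: -0.0003
grasp_force: 20.4
```

The lid is shut at z≈0.076. Now up, and over to the latch knob.

>>> {"name": "arm_command", "arguments": {"commands": [{"slide": [0, 0, -0.05], "turn": 0}, {"slide": [0, 0, -0.1], "turn": 0}, {"slide": [0, 0, -0.14], "turn": 0}, {"slide": [0, 0, -0.14], "turn": 0}], "jaw": -0.4}}

```text
clock: 39.15
ee_pos: [0.568, 0.1576, 0.2173]
ee_rot: [[-0.035, 0.999, 0.009], [0.999, 0.035, 0.004], [0.003, 0.009, -1.0]]
ft_force: [0.2, 0.0, 0.2]
opening: 0.0256
grasp_force: 0.0
```

```bash
python3 -c "
from h import *
plan(.433,.3127,.22,10.5)
t=shot('top')
o,r=find(t,(.433,.3127),z=.1175,win=.03)
g=r.max(axis=2);print(g.min(), [np.round(np.mean(np.argwhere(g<60),0)/2000-.03+np.array([.433,.3127]),4), (g<60).sum()/4])
o,r=find(t,(.558,.207),z=.0765,win=.1); cv2.imwrite('pics/lid.png',r)
print(r[160:240:20,160:240:20].mean(axis=2).round())
"
```

```text
slide [0.1597, -0.1294, -0.0034] turn -0.148 j7 1.2
8 [array([0.4344, 0.326 ]), np.float64(1937.25)]
[[143. 142.  48.  72.]
 [142.  75.  28.  58.]
 [141.  14.  48.  42.]
 [110.  13.  43.  27.]]
```

>>> {"name": "arm_command", "arguments": {"commands": [{"slide": [0.159, -0.129, 0], "turn": -0.148}, {"slide": [0.159, -0.129, 0], "turn": -0.148}, {"slide": [0.159, -0.129, 0], "turn": -0.148}, {"slide": [0.159, -0.129, 0], "turn": -0.148}, {"slide": [0.159, -0.129, 0], "turn": -0.148}, {"slide": [0.159, -0.129, 0], "turn": -0.148}, {"slide": [0.159, -0.129, 0], "turn": -0.148}]}}

```text
clock: 39.9
ee_pos: [0.4306, 0.3105, 0.2109]
ee_rot: [[-0.181, 0.983, 0.0], [0.983, 0.181, -0.001], [-0.001, -0.0, -1.0]]
ft_force: [-0.3, -1.3, 0.6]
opening: 0.0255
grasp_force: 0.0
```

```bash
python3 -c "
from h import *
c=shot('wrist','w11.png')
for z in (.1175,.0895):
  o,r=find(c,(.433,.313),z=z,win=.04,fish=True)
  g=cv2.resize(cv2.cvtColor(r,cv2.COLOR_RGB2GRAY),(20,20),interpolation=cv2.INTER_AREA)
  print(z);print('\n'.join(' '.join('%3d'%v for v in row) for row in g))
plan(.433,.3127,.1,10.5)
"
```

```text
0.1175
132 132 133 133 134 135 135 135 136 136 137 137 138 138 138 138 139 139 139 139
133 133 134 134 135 127 132 135 136 136 136 136 137 136 134 129 123 116 104  96
130 130 131 131 114  85  89 103 129 132 127 115 101  94  90  86  85  85  85  85
136 136 136 134 110  87  86  87  94  91  88  87  86  83  83  83  83  83  86  93
121 112 102  94  87  86  86  87  87  87  87  87  91  97 102 112 120 128 135 137
 83  83  83  84  84  84  83  86  90  99 105 115 129 131 131 131 131 131 131 131
 80  82  86  92  97 108 116 125 126 127 127 127 127 127 127 127 127 123 120 119
110 122 125 127 127 127 127 127 127 127 124 103  87  88 113 117 118 122 125 126
127 128 128 128 129 128 125 121 114  95  46  31  31  28  58 126 126 126 126 126
 75 117 119 117 117 117 120 125 123  78  30  31  34  32  41 124 125 123 120 121
105 120 124 126 125 126 126 126 126 108  33  31  33  35  80 121 123 124 128 130
124 125 125 125 125 125 125 123 123 123  96  65  82 114 123 123 123 123 125 126
123 121 116 109 101  94  86  95 116 123 123 123 123 123 123 123 123 123 128 129
 57  76  81  80  80  80  80  80  80  97 118 126 126 1
[... 1465 characters left out ...]
 126 126
124 125 123 122 120 121 121 121 110  91 104 120 121 121 121 121 122 126 127 127
103  94  88  83  80 101 116 125 125 125 125 125 125 125 125 125 125 128 129 128
 80  80  80  80  80  80  80  99 117 126 125 126 125 125 125 125 125 125 125 125
 64  64  63  62  61  61  61  60  61  81 120 121 122 121 121 121 121 121 121 121
 40  40  40  40  40  41  43  49  62  74 120 123 123 123 124 124 124 124 124 124
 40  40  41  41  42  49  60  68  69  73 117 120 121 121 122 122 122 122 122 122
 83  84  87  90  89  75  69  68  70  74 121 126 126 127 128 128 128 128 128 128
 99  99 100 101 101  77  69  69  69  72 120 125 126 126 126 126 126 126 126 127
slide [0.0024, 0.0023, 0.1111] turn -0.003 j7 -14.6
```

>>> {"name": "arm_command", "arguments": {"commands": [{"slide": [0.005, 0.002, 0.05], "turn": 0}, {"slide": [0.005, 0.002, 0.08], "turn": 0}, {"slide": [0.005, 0.002, 0.095], "turn": 0}, {"slide": [0.005, 0.002, 0.105], "turn": 0}, {"slide": [0.005, 0.002, 0.114], "turn": 0}, {"slide": [0.005, 0.002, 0.114], "turn": 0}]}}

```text
clock: 40.55
ee_pos: [0.4316, 0.316, 0.0968]
ee_rot: [[-0.18, 0.984, -0.0], [0.984, 0.18, -0.001], [-0.001, -0.0, -1.0]]
ft_force: [-0.3, 0.4, 0.5]
opening: 0.0255
grasp_force: 0.0
```

>>> {"name": "arm_command", "arguments": {"commands": [{"slide": [0, 0, 0], "turn": 0}, {"slide": [0, 0, 0], "turn": 0}, {"slide": [0, 0, 0], "turn": 0}], "jaw": -0.56}}

```text
clock: 40.85
ee_pos: [0.4317, 0.3171, 0.0981]
ee_rot: [[-0.182, 0.983, 0.001], [0.983, 0.182, 0.001], [0.001, 0.001, -1.0]]
ft_force: [1.6, -0.6, 1.1]
opening: 0.0185
grasp_force: 0.4
```

>>> {"name": "arm_command", "arguments": {"commands": [{"slide": [-0.0002, 0.0066, 0], "turn": 0.061}, {"slide": [-0.0008, 0.0132, 0], "turn": 0.122}, {"slide": [-0.0032, 0.0261, 0], "turn": 0.244}, {"slide": [-0.0072, 0.0387, 0], "turn": 0.367}, {"slide": [-0.0126, 0.0507, 0], "turn": 0.489}, {"slide": [-0.0195, 0.0619, 0], "turn": 0.611}, {"slide": [-0.0277, 0.0723, 0], "turn": 0.733}, {"slide": [-0.0371, 0.0815, 0], "turn": 0.855}, {"slide": [-0.0371, 0.0815, 0], "turn": 0.855}]}}

```text
clock: 41.75
ee_pos: [0.5193, 0.2943, 0.0977]
ee_rot: [[0.625, 0.78, 0.002], [0.78, -0.625, -0.001], [0.001, 0.002, -1.0]]
ft_force: [-0.2, 0.4, -0.2]
opening: 0.0185
grasp_force: 0.0
```

```bash
python3 -c "
from h import *
c=shot('wrist','w12.png')
s=monitor.sense();print(s['opening'],s['grasp_force'],np.round(s['ft_force'],1),s['joints'])
g=cv2.resize(cv2.cvtColor(c['color'],cv2.COLOR_RGB2GRAY)[200:340,240:400],(32,20),interpolation=cv2.INTER_AREA)
print('\n'.join(' '.join('%3d'%v for v in row) for row in g))
"
```

```text
0.01856975401477856 0.0 [ 0.5 -0.2 -0.4] [-66.23502876  37.70685599  48.27415001 105.35236816 -34.83886779
  52.95154874 -40.33797908]
127 127 129 129 127 130 133 131 131 133 134 132 121 134 132 132 129 107  48  57  68  68  69  69  68  76  86  98 108 108 107 106
132 128 126 128 129 127 129 133 131 131 133 134 121 134 132 132 130 105  48  62  69  69  68  76  84  95 106 108 108 107 107 106
128 132 129 126 127 129 127 127 132 131 131 130 114 134 132 132 129 104  47  67  69  73  80  92 106 107 108 108 107 107 107 106
126 127 132 131 127 127 128 127 126 130 110  80  88 134 131 131 129 100  53  51  78  91 104 106 106 106 107 107 107 107 107 106
132 127 125 131 131 128 126 128 114  84  72  70  83  99  64  55  76  91  52  77 103 108 107 106 106 106 107 108 108 107 107 106
138 133 128 125 129 133 129  98  72  78  76  51  50  25  24  24  23  25  88  72  91  92 105 106 107 107 106 106 107 108 108 107
137 139 134 130 125 127 129  68  69  87  77  28  29  23  22  22  21  20  76  35  76  85  90  88 104 106 105 106 107 107 107 107
134 136 139 136 131 118  41  30  64  86  64  25  24  22  23  23  20  
[... 894 characters left out ...]
  94  95  67  27  18  20  19  19  21  21  21  19  22  23  23
 30  26  23  23  23  23  23  22  22  17  20  54  62  75  80  80  79  76  64  53  29  16  21  20  21  21  21  21  21  24  29  28
 31  23  23  23  23  22  22  22  21  15  47  81  63  75  80  79  78  69  62  58  47  16  21  21  21  21  21  21  21  22  29  30
 28  22  22  23  25  26  22  21  22  18  98  74  39  72  79  79  78  68  62  62  61  18  20  21  21  23  24  20  20  20  28  29
 26  21  22  21  21  21  21  21  20  14 130  74  24  67  79  78  77  66  61  62  59  13  21  20  20  20  20  20  20  19  25  29
 21  21  21  20  21  20  21  20  21  13  87  51  23  64  79  78  77  64  55  50  44  16  19  19  19  20  20  19  19  19  19  22
```

The knob is held between the fingers and the swing is on track. The second half:

>>> {"name": "arm_command", "arguments": {"commands": [{"slide": [-0.0002, 0.0066, 0], "turn": 0.061}, {"slide": [-0.0008, 0.0132, 0], "turn": 0.122}, {"slide": [-0.0032, 0.0261, 0], "turn": 0.244}, {"slide": [-0.0072, 0.0387, 0], "turn": 0.367}, {"slide": [-0.0126, 0.0507, 0], "turn": 0.489}, {"slide": [-0.0195, 0.0619, 0], "turn": 0.611}, {"slide": [-0.0264, 0.0709, 0], "turn": 0.715}, {"slide": [-0.0318, 0.0766, 0], "turn": 0.79}, {"slide": [-0.0345, 0.0792, 0], "turn": 0.825}, {"slide": [-0.0345, 0.0792, 0], "turn": 0.825}]}}

```text
clock: 42.8
ee_pos: [0.5581, 0.219, 0.0973]
ee_rot: [[0.997, 0.076, -0.0], [0.076, -0.997, 0.0], [-0.0, -0.0, -1.0]]
ft_force: [0.3, 0.1, -0.4]
opening: 0.0186
grasp_force: 0.0
```

>>> {"name": "arm_command", "arguments": {"commands": [{"slide": [0, 0.002, 0], "turn": 0.02}, {"slide": [0, 0.002, 0], "turn": 0.02}]}}

```text
clock: 43.0
ee_pos: [0.5583, 0.2174, 0.0973]
ee_rot: [[0.998, 0.055, -0.001], [0.055, -0.998, 0.0], [-0.001, -0.0, -1.0]]
ft_force: [-0.3, -0.2, -0.4]
opening: 0.019
grasp_force: 0.3
```

>>> {"name": "arm_command", "arguments": {"commands": [{"slide": [0, 0.002, 0], "turn": 0.02}, {"slide": [0, 0.002, 0], "turn": 0.02}]}}

```text
clock: 43.2
ee_pos: [0.5587, 0.2148, 0.0973]
ee_rot: [[0.999, 0.033, -0.0], [0.033, -0.999, 0.0], [-0.0, -0.0, -1.0]]
ft_force: [-0.2, 0.5, 0.9]
opening: 0.0189
grasp_force: 0.3
```

>>> {"name": "arm_command", "arguments": {"commands": [{"slide": [0, 0.002, 0], "turn": 0}, {"slide": [0, 0.002, 0], "turn": 0}]}}

```text
clock: 43.4
ee_pos: [0.5589, 0.213, 0.0973]
ee_rot: [[0.999, 0.034, -0.0], [0.034, -0.999, 0.0], [-0.0, -0.0, -1.0]]
ft_force: [0.4, 0.5, -0.1]
opening: 0.0187
grasp_force: 0.5
```

>>> {"name": "arm_command", "arguments": {"commands": [{"slide": [0, 0.002, 0], "turn": 0}, {"slide": [0, 0.002, 0], "turn": 0}]}}

```text
clock: 43.6
ee_pos: [0.5589, 0.2127, 0.0973]
ee_rot: [[0.999, 0.035, -0.0], [0.035, -0.999, 0.002], [-0.0, -0.002, -1.0]]
ft_force: [-0.7, 7.3, 0.1]
opening: 0.0186
grasp_force: 3.3
```

>>> {"name": "arm_command", "arguments": {"commands": [{"slide": [0, 0.002, 0], "turn": 0}, {"slide": [0, 0.002, 0], "turn": 0}]}}

```text
clock: 43.8
ee_pos: [0.5589, 0.2126, 0.0973]
ee_rot: [[0.999, 0.037, -0.0], [0.037, -0.999, 0.005], [-0.0, -0.005, -1.0]]
ft_force: [0.1, 11.5, -0.4]
opening: 0.0187
grasp_force: 5.8
```

>>> {"name": "arm_command", "arguments": {"commands": [{"slide": [0, 0.002, 0], "turn": 0}, {"slide": [0, 0.002, 0], "turn": 0}]}}

```text
clock: 44.0
ee_pos: [0.559, 0.2124, 0.0973]
ee_rot: [[0.999, 0.038, -0.0], [0.038, -0.999, 0.007], [-0.0, -0.007, -1.0]]
ft_force: [-0.8, 17.1, -0.3]
opening: 0.0189
grasp_force: 8.2
```

The bar is firmly against its stop at the expected angle. Relax, open and rise clear.

>>> {"name": "arm_command", "arguments": {"commands": [{"slide": [0, -0.006, 0], "turn": 0}, {"slide": [0, -0.006, 0], "turn": 0}], "jaw": -0.5}}

```text
clock: 44.2
ee_pos: [0.5589, 0.2133, 0.0973]
ee_rot: [[0.999, 0.035, 0.0], [0.035, -0.999, -0.0], [0.0, 0.0, -1.0]]
ft_force: [-1.0, -1.3, 0.4]
opening: 0.0213
grasp_force: 0.0
```

>>> {"name": "arm_command", "arguments": {"commands": [{"slide": [0, 0, -0.05], "turn": 0}, {"slide": [0, 0, -0.1], "turn": 0}, {"slide": [0, 0, -0.15], "turn": 0}, {"slide": [0, 0.05, -0.18], "turn": 0}, {"slide": [0, 0.1, -0.18], "turn": 0}, {"slide": [0, 0.15, -0.18], "turn": 0}, {"slide": [0, 0.2, -0.18], "turn": 0}, {"slide": [0, 0.2, -0.18], "turn": 0}]}}

```text
clock: 45.0
ee_pos: [0.5645, 0.0043, 0.2786]
ee_rot: [[1.0, 0.023, 0.002], [0.023, -1.0, -0.002], [0.002, 0.002, -1.0]]
ft_force: [0.4, 0.5, -0.1]
opening: 0.0214
grasp_force: 0.0
```

```bash
python3 -c "
from h import *
c=shot('side','s13.png')
for n,P in [('knob',(.559,.211,.1175)),('barpt',(.61,.212,.0895)),('bar2',(.51,.2105,.0895))]:
  u,v=proj(c,P);p=c['color'][int(v)-7:int(v)+8,int(u)].mean(axis=1).round().astype(int);print(n,round(u),round(v),p.tolist())
for z,g in [(.1175,(.559,.211))]:
  r=find(c,g,z=z,win=.06)[1]
  m=cv2.resize(cv2.cvtColor(r,cv2.COLOR_RGB2GRAY),(30,30),interpolation=cv2.INTER_AREA)
  print('\n'.join(' '.join('%3d'%v for v in row) for row in m))
"
```

```text
knob 300 127 [144, 143, 140, 136, 126, 121, 96, 58, 41, 33, 30, 27, 27, 25, 27]
barpt 316 131 [122, 124, 124, 121, 123, 123, 133, 140, 125, 99, 77, 70, 74, 98, 117]
bar2 285 137 [120, 119, 119, 118, 119, 125, 135, 142, 127, 97, 80, 70, 75, 97, 112]
 73  74  83  97 119 135 138 131 123 119 118 118 119 119 120 120 119 120 123 129 139 146 150 151 150 150 150 149 149 150
 73  73  81  98 122 139 141 134 125 119 118 118 119 119 120 121 121 120 121 127 138 146 149 150 149 150 150 150 150 150
 75  71  79  96 119 137 142 137 128 121 118 119 120 120 120 120 120 120 121 125 134 144 150 150 149 150 150 149 149 150
 78  73  80  95 116 132 139 133 125 119 118 120 121 121 120 121 121 120 120 122 131 141 148 150 150 149 149 148 148 148
 83  76  80  95 117 134 139 133 123 118 118 120 121 120 120 120 121 120 120 123 132 140 146 147 147 146 146 146 146 146
 81  74  80  97 120 138 142 136 126 121 120 121 121 121 120 120 121 122 123 127 134 140 143 144 143 143 142 142 142 142
 77  71  78  96 119 139 145 139 130 122 120 121 121 121 121 121 121 122 123 129 134 139 141 142 140 140 139 139 139 140
 75  71  77
[... 2048 characters left out ...]
 126 137 135 128 122 122 122 122 122 123 123 123 123 125 126 130 137 141 142 142 142 141 142 142 142
 79  72  75  86 108 130 140 137 129 123 122 122 123 123 123 123 123 123 124 125 128 133 138 140 141 142 142 141 141 140
 82  72  72  83 107 128 140 140 132 125 122 123 123 124 124 123 121 122 124 127 130 134 139 140 141 141 140 140 140 140
 82  74  75  84 103 125 137 138 131 125 124 123 121 121 121 121 118 120 123 127 130 131 133 134 134 135 137 139 140 140
 88  76  77  87 104 126 138 136 129 123 122 120 116 110 107 106 105 107 111 114 114 108 102 100 102 109 117 125 130 134
 90  78  76  85 106 128 139 138 130 122 121 116 106  93  84  83  84  85  90  92  89  77  64  56  54  62  73  85  97 107
```

The bar lies straight across the shut lid, with the knob at the case's centre line.

```bash
python3 -c "
from cell import ctrl
print(ctrl.hand_in())"
```

```text
the job is handed in; nothing more can be done
None
```

The job is handed in: all five couplers are in the case, the tray is back level on its mat, and the lid is shut with the latch bar against its catch; hand-in returned no verdict, and my fingers briefly pressed the shut lid with about 41 N.

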